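# Pack the cheese tray head to tail

## Task

Two cheese wedges are still on the cutting board: pack them into the empty upper part of the sloping wooden tray beside the two that are already there. Turn them head to tail (thick end next to thin end, slanting sides together, flat sides outward) so that all four fill the tray as one rectangle, each standing flat on the tray's floor. Leave the wine bottle, jar, tumblers and ramekin standing where they are.

Things in the scene. Friction and masses are not known exactly. Their poses are not given: they have to be found in the camera images.
- tray: Wooden tray on a dark riser, sloping 28 degrees, low edge roughly towards the robot. Origin: middle of its inner floor. x up the slope, y level to the left, z square to the floor. Inner floor 148 mm (x) by 68 mm (y); walls 6 mm thick, 10 mm high. Two packed wedges fill x from -74 to about -3 mm; the rest takes two more with about 7 mm to spare. Friction holds wedges on the slope.
- slot_low (a point): Fixed point in the tray (x 16, y 0, z 25 mm in its frame; same axes): where the mid point of the third wedge goes, flat side down the slope against the packed ones, thick end to the tray's -y (wedge's y along the tray's x).
- slot_high (a point): Fixed point in the tray (x 54, y 0, z 25 mm in its frame; same axes): where the mid point of the last wedge goes, the other way round: flat side up the slope by the upper wall, thick end to the tray's +y (wedge's y along the tray's -x).
- wedge_a_mid (a point): Cheese wedge, 50 mm tall, 115 g. From above a right-angled trapezoid: parallel ends 60 mm apart, thick end 50 mm wide (x = +30), thin end 20 mm (x = -30); flat side at y = -17.5 mm, slanting side from y = +32.5 (thick end) to +2.5 (thin end). Point: half length, half height (25 mm up). x to the thick end, y to the slanting side, z up out of its top. Stands loose on the cutting board.
- wedge_b_mid (a point): Another wedge, same shape and axes as wedge_a, loose on the cutting board (270 mm square, 15 mm thick, flat on the counter). The wedges are identical; either may go into either place. Easily gripped by the two parallel ends (60 mm apart along x), at about y = -4 mm, high enough for the fingertips to clear the tray's walls.
- packed_low_mid (a point): Wedge already in the tray, lowest on the slope, loose; same shape and axes as wedge_a. Thick end to the tray's -y, flat side down the slope.
- packed_high_mid (a point): Wedge already in the tray, loose, nested above packed_low; same shape and axes as wedge_a. Thick end to the tray's +y, flat side up the slope.
- jar_mid (a point): Jam jar, 56 mm across, 75 mm tall, on the counter; this point is at half its height. Bystander.
- tumbler0_rim (a point): Glass tumbler, 72 mm across, 95 mm tall, on the counter; this point is the centre of its mouth. Bystander.
- tumbler1_rim (a point): A second, identical tumbler; the centre of its mouth. Bystander.
- ramekin_rim (a point): White ramekin, 60 mm across, 35 mm tall, on the far part of the cutting board; the centre of its mouth. Bystander. (A cheese knife, 12 mm high, lies beside it.)
- wine_mid (a point): Wine bottle, 74 mm across, 240 mm tall, on the counter; this point is at half its height. Bystander.
There are look-alikes about, which are no part of the job. What is shaped like the part that bears packed_low_mid but pink is not meant.

How it is judged:
By the outcome, as a careful person would: the job done as asked, in the order asked, and still so for the second after the job is handed in, with the robot touching nothing.
It also fails if it takes over 62 s, if anything falls off the work surface, if the arm or the gripper's body presses on something with over 40 N, if the wrist force passes 120 N, or if a joint passes its speed limit or range.

## Robot

A 6-joint arm with a two-finger parallel gripper is mounted at the origin on the work surface. World frame = base frame: x ahead of the robot, y to its left, z up, the work surface at z = 0. Lengths are in m, angles in degrees, forces in N, time in s.
With the tool pointing down it reaches from about 0.4 to 0.825 m from the base axis. Payload 7 kg.
Tool frame: the origin (TCP) lies midway between the tips of the shut fingers; the grasp point (between the pads) lies 19 mm behind it; z points along the fingers, y is the line along which they close (so a half turn about z gives the same grasp; the last joint's range is limited). The gripper opens to 88 mm and grips with 3 to 60 N. Pads are 19 mm wide; open, the fingers measure 130 mm over their backs; the gripper's body (78 mm by 193 mm) begins 47 mm behind the grasp point.
Start: joints at [81.423, 20.546, 0.682, 0, -70.136, -16.507], TCP at [0.286, 0.611, 0.227] pointing down, gripper open.
Joint ranges: [-176.03, 176.03], [-82.01, 121.73], [-58.28, 71.71], [-173.87, 95.51], [-174.79, -0.11], [-173.66, 173.66]. Speed limits (degrees/s): [136.94, 136.94, 172.46, 180, 180, 180].

## Interface

Orientations are given as [roll, pitch, yaw] about the fixed x, y, z axes, in that order (R = Rz(yaw) Ry(pitch) Rx(roll)).
In Python, from plant import r gives the robot as it stands. The module is installed in compiled form; this text tells all that it offers.
- The arm moves only by the tool play_rows, never from a script. Its argument "rows" is a list of rows, each an object with "slide": the shift along the tool's x, y, z as a fraction of full scale, a list of three; "delta_rot": the turn, a rotation vector about the tool's x, y, z as a fraction of full scale, a list of three; "fingers": the opening, from -1 (shut) to 1 (fully open). In form: [{"slide": [x, y, z], "delta_rot": [rx, ry, rz], "fingers": fingers}, ...]. A call has 1 to 8 rows; each row shifts and turns the commanded pose from where the row before left it, along the tool's axes as they then stand; what a row does not reach is not made up. Full scale, the value 1, is 0.15 m for a shift and 0.08 rad for a turn. A row lasts 1/8 s, in which the tool goes at most 62.5 mm and 10.7 degrees, less where a joint would pass 70% of its speed; a pose out of reach is approached as far as the arm can. A call with a number of a shift or a turn outside -1 to 1 is refused whole. A call with a gripper value outside its range is refused whole. The fingers move at their own pace and stop on an object; "squeeze" is the grip in N (left out, the last holds). Time passes only in rows, so rows that do not move let the fingers close. It gives the time, the measured TCP pose, the force, the opening and the grip force at its end, in the units of the state.
- r.get_state(): the state, without advancing time (a new reading comes with each control period).
- r.capture(name): name is "scene" or "top" or "wrist"; returns a dict with "image" (400x640x3 uint8, blue, green, red), "fx", "fy", "cx", "cy" (pixels), "R" (3x3) and "t" (3): a world point X has camera coordinates R X + t; the wrist camera has in their place "T_tool_cam" (4x4, takes a point from camera to tool coordinates, whose origin is the TCP and whose axes are the flange's). Camera axes: x right, y down, z forward; pixel columns grow to the right and rows downward; lengths in m; the calibration is good to about 2 mm. A picture is of the moment at which its call begins: read the wrist's pose just before it. There is no depth.
- r.close_job(): hands the job in; it is judged then, once.
The state is a dict: "time_s": time; "joints": joint angles; "qd": joint speeds; "joint_torque": joint torques, N m; "tcp_pos": TCP position; "eef_rot": TCP orientation; "contact_force": force on the tool from outside, world axes, zero at the start; "moment": the same for the moment, N m; "gripper_width": finger opening in m; "gripper_force": force on a finger pad.
Only numpy, scipy, OpenCV 4.12 (cv2) and the standard library are available. Lean on these libraries where they do the work, as an engineer would, in place of code of your own. Each camera call takes 0.05 s, during which the arm holds its last target. There are 200 camera calls.

## Working session

There is one attempt and no reset: what is moved stays moved. The work goes in short steps, Python scripts to look and compute and a tool call to move; the robot and the scene stay as the last step left them, time stands still between calls to the robot, and variables do not carry over. Pictures are saved under pics/ and viewed, at most 10 in all, crops included, and the job is handed in when it is done.

Besides the shell and the picture viewer there is one more tool, called after ">>>" as name(argument=value, ...) on one line, values as JSON. play_rows: Moves the arm, as the interface text tells. Shift numbers are shares of 0.15 m and turn numbers shares of 0.08 rad, none past 1 either way. Its arguments: {"type":"object","properties":{"rows":{"type":"array"},"squeeze":{"type":"number"}},"required":["rows"]}

```bash
mkdir -p pics
cat > h.py <<'E'
from plant import r
import numpy as np, cv2
from scipy.spatial.transform import Rotation as Ro
E
python3 - <<'E'
from h import *
for n in("scene","top"):
    c=r.capture(n); cv2.imwrite(f"pics/{n}0.png",c["image"]); np.savez(f"{n}0.npz",**c)
    print(n,c["fx"],c["cx"],c["cy"],np.round(c["R"],3).tolist(),np.round(c["t"],3), -c["R"].T@c["t"])
s=r.get_state();print(s); c=r.capture("wrist");cv2.imwrite("pics/w0.png",c["image"]);print(c["T_tool_cam"],c["fx"])
E
```

```text
scene 485.8471501294429 316.72871612982135 204.32599558405968 [[-0.724, 0.689, -0.005], [0.54, 0.562, -0.627], [-0.429, -0.456, -0.779]] [ 0.457 -0.253  1.36 ] [1.0516674  0.44758628 0.90322614]
top 465.62069788836914 318.4431324607553 194.68628425967523 [[0.025, -1.0, 0.01], [-0.989, -0.026, -0.147], [0.147, -0.006, -0.989]] [-0.025  0.629  1.023] [ 0.4724335  -0.00207643  1.10417028]
{'time_s': 0.1, 'joints': array([ 8.14234902e+01,  2.05871342e+01,  6.38250322e-01, -1.50167540e-02,
       -7.01375281e+01, -1.65066560e+01]), 'qd': array([ 0.02770442, -0.07955532,  0.01983152,  0.03131526,  0.1030055 ,
        0.04805039]), 'joint_torque': array([-2.51758735e-03, -5.84165597e+01,  2.93752170e+01,  7.01573029e+00,
        1.01383415e-02, -3.96542362e-05]), 'tcp_pos': array([0.28601092, 0.61091567, 0.2257213 ]), 'eef_rot': array([ 1.79913138e+02, -1.10181630e-02, -2.50882702e+01]), 'contact_force': array([-0.13386108, -0.05966405, -1.19879467]), 'moment': array([ 0.0297747 ,  0.04217324, -0.02091703]), 'gripper_force': 0.0, 'gripper_width': 0.08759098547051936}
[[-9.32525439e-04 -9.57421564e-01 -2.88692016e-01  7.84676353e-02]
 [ 9.99999479e-01 -1.01296297e-03  1.29229891e-04  9.04906684e-06]
 [-4.16161806e-04 -2.88691745e-01  9.57422009e-01 -1.58485819e-01]
 [ 0.00000000e+00  0.00000000e+00  0.00000000e+00  1.00000000e+00]] 345.63700550799695
```

View pics/top0.png

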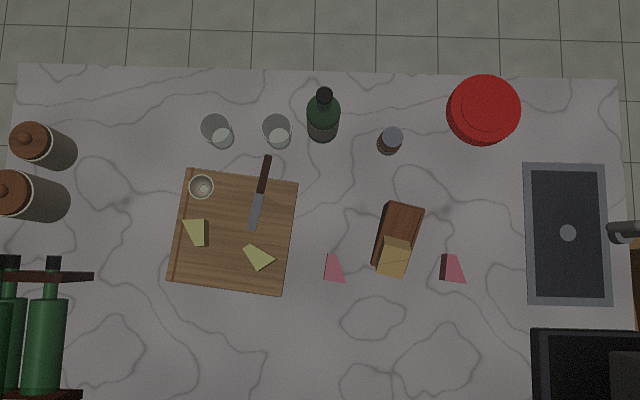

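View pics/scene0.png

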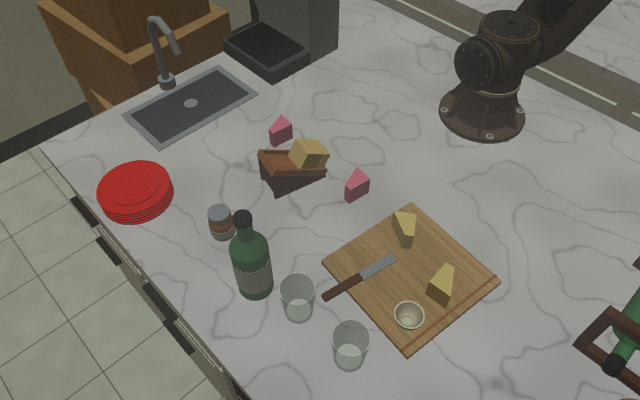

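Candidates: yellow wedges on the board in top at (195,233) and (259,257). The packed yellow pair is in the tray at (393,257). Pink look-alikes stand on the counter at (334,268) and (453,269) and are excluded. I choose the two yellow ones on the board and check them in a close crop.

Run:
```python
import cv2,numpy as np
a=cv2.imread("pics/top0.png"); s=cv2.imread("pics/scene0.png")
f=lambda i,x,y:cv2.convertScaleAbs(cv2.resize(i[y:y+75,x:x+100],None,fx=4,fy=4,interpolation=cv2.INTER_CUBIC),alpha=1.3)
o=np.vstack([np.hstack([f(a,180,205),f(a,350,200)]),np.hstack([f(s,375,205),f(s,245,130)])])
# second tile must hold rows 200-285: shift handled below
cv2.imwrite("pics/c1.png",o)
hsv=cv2.cvtColor(a,cv2.COLOR_BGR2HSV)
for p in[(195,233),(259,257),(400,222),(393,262),(395,243),(230,270),(264,175)]:print(p,hsv[p[1],p[0]])
hs=cv2.cvtColor(s,cv2.COLOR_BGR2HSV)
for p in[(400,222),(410,235),(440,280),(310,155),(280,160),(340,260)]:print(p,hs[p[1],p[0]])
```

```text
(195, 233) [ 28  80 131]
(259, 257) [ 29  73 130]
(400, 222) [ 11 120  85]
(393, 262) [ 21  95 110]
(395, 243) [ 21  98 101]
(230, 270) [ 18  99 100]
(264, 175) [11 95 51]
(400, 222) [ 25 103 164]
(410, 235) [ 26 106 152]
(440, 280) [ 26 107 162]
(310, 155) [20 88 78]
(280, 160) [ 14 131 117]
(340, 260) [ 18  99 132]
```

View pics/c1.png

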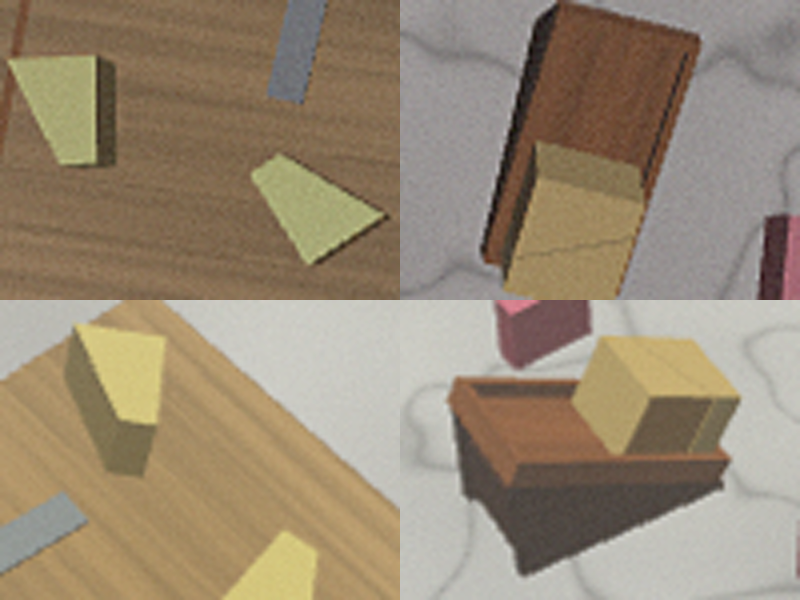

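The crop shows two yellow wedges, each a right-angled trapezoid. A has its thick end at the top and flat side on the right. B has its thick end at lower right and flat side at lower left. The packed pair is in the tray and the pink ones are outside it. Next I view the tray enlarged to pick its corners.

Run:
```python
import cv2,numpy as np
a=cv2.imread("pics/top0.png"); s=cv2.imread("pics/scene0.png")
f=lambda i,x,y:cv2.convertScaleAbs(cv2.resize(i[y:y+92,x:x+66],None,fx=6,fy=6,interpolation=cv2.INTER_CUBIC),alpha=1.6)
o=np.hstack([f(a,364,196),cv2.convertScaleAbs(cv2.resize(s[140:200,255:330],None,fx=5.33,fy=5.33,interpolation=cv2.INTER_CUBIC),alpha=1.5)[:320]  if 0 else np.vstack([cv2.convertScaleAbs(cv2.resize(s[136:202,254:332],(396,335),interpolation=cv2.INTER_CUBIC),alpha=1.5),np.zeros((552-335,396,3),np.uint8)])])
cv2.imwrite("pics/c2.png",o)
```

```text
(no output)
```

View pics/c2.png

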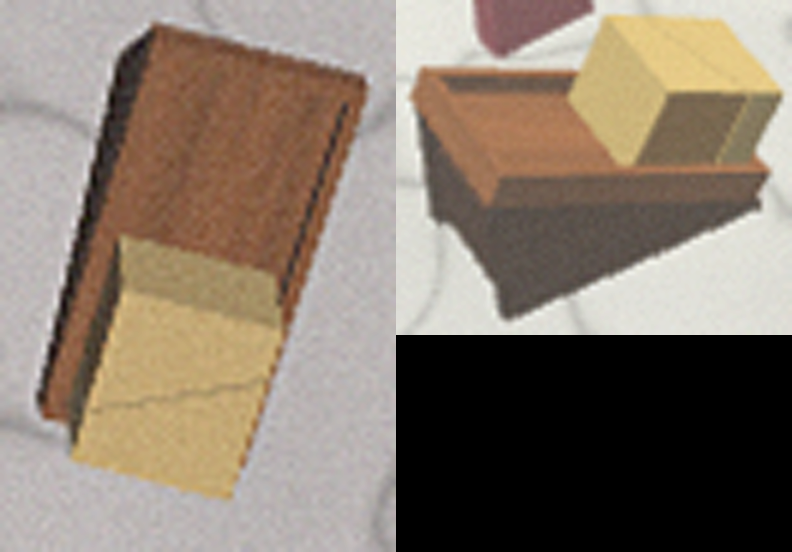

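```bash
cat > fit.py <<'E'
from h import *
from scipy.optimize import least_squares, minimize
C={n:dict(np.load(n+"0.npz")) for n in("top","scene")}
def proj(n,X):
    c=C[n]; p=np.atleast_2d(X)@c["R"].T+c["t"]
    return p[:,:2]/p[:,2:]*[c["fx"],c["fy"]]+[c["cx"],c["cy"]]
# tray
tp=lambda u,v:[(u+.5)/6-.5+364,(v+.5)/6-.5+196]
sc=lambda u,v:[(u-396+.5)/5.077-.5+254,(v+.5)/5.077-.5+136]
T=[("top",(80,40,10),tp(155,22),0),("top",(80,-40,10),tp(367,80),0),("top",(-80,40,10),tp(40,403),0),
("top",(-74,30,50),tp(72,458),1),("top",(-74,-30,50),tp(230,498),1),("top",(-3,30,50),tp(125,292),1),("top",(-3,-30,50),tp(280,328),1),
("top",(-3,30,0),tp(120,237),1),("top",(-3,-30,0),tp(275,275),1),
("scene",(80,-40,10),sc(421,68),0),("scene",(80,40,10),sc(497,178),0),("scene",(-80,40,10),sc(768,170),0),
("scene",(-3,30,50),sc(668,92),1),("scene",(-3,-30,50),sc(606,16),1),("scene",(-74,30,50),sc(780,92),1),("scene",(-74,-30,50),sc(724,20),1)]
def trayR(yaw): return Ro.from_euler("ZY",[yaw,-28],degrees=True)  # x up the slope
def res(p,full=False):
    R=trayR(p[3]*100); o=[]
    for n,X,uv,k in T:
        X=np.array(X)/1e3
        if k: X=X+[p[4],p[5],0]
        o.append(proj(n,R.apply(X)+p[:3])[0]-uv)
    o=np.array(o); return o if full else np.r_[o.ravel(),p[4:]*100]
if __name__=="__main__":
    s=least_squares(res,[.3,-.18,.06,-.15,0,0],loss="soft_l1"); p=s.x
    print("tray",np.round(p[:3],4),"yaw",p[3]*100,"packed d",p[4:]); print(np.round(res(p,True),1).tolist())
    np.save("tray.npy",p)
    V=np.array([[30,-17.5],[30,32.5],[-30,2.5],[-30,-17.5]])/1e3
    out=[]
    for nm,seed,x0 in(("a",{"top":(197,233),"scene":(440,280)},(.385,.27,0)),("b",{"top":(259,257),"scene":(408,226)},(.33,.13,-130))):
        M={}
        for n in C:
            im=cv2.GaussianBlur(C[n]["image"],(3,3),0).astype(float); u,v=seed[n]
            m=(np.linalg.norm(im-im[v-1:v+2,u-1:u+2].mean((0,1)),axis=2)<22).astype(np.uint8)
            _,l=cv2.connectedComponents(m,connectivity=4); M[n]=(l==l[v,u]).astype(float)
        def poly(n,q):
            R=Ro.from_euler("z",q[2],degrees=True)
            return proj(n,R.apply(np.c_[V,0*V[:,:1]])+[q[0],q[1],.065])
        def cost(q,each=False):
            L=[]
            for n in C:
                b=np.zeros(M[n].shape,np.uint8); cv2.fillConvexPoly(b,np.round(poly(n,q)*256).astype(np.int32),1,cv2.LINE_8,8)
                b=cv2.GaussianBlur(b.astype(float),(3,3),0); m=cv2.GaussianBlur(M[n],(3,3),0)
                L.append(1-np.minimum(b,m).sum()/np.maximum(b,m).sum())
            return L if each else sum(L)
        best=min((minimize(cost,(x0[0],x0[1],x0[2]+d),method="Nelder-Mead",options=dict(initial_simplex=np.array([x0[0],x0[1],x0[2]+d])+np.array([[0,0,0],[.03,0,0],[0,.03,0],[0,0,15]]),maxiter=400)) for d in(-40,-20,0,20,40)),key=lambda z:z.fun)
        print(nm,np.round(best.x,4),cost(best.x,True),[int(M[n].sum()) for n in M]); out.append(best.x)
    np.save("w.npy",out)
E
python3 fit.py
```

```text
tray [ 0.5405 -0.1865  0.0535] yaw -12.869229734309389 packed d [-0.00342226 -0.00158803]
[[-0.6, 1.0], [-0.2, 0.3], [-0.5, 0.9], [-0.5, 0.4], [-0.4, 0.5], [-0.7, -0.2], [0.5, 0.7], [-0.4, -0.3], [-0.4, -0.0], [-1.8, 0.0], [-1.0, -0.1], [-1.0, 0.6], [-0.5, -0.2], [-0.8, -0.5], [0.1, 0.1], [-1.5, -0.5]]
a [  0.385   0.27  -40.   ] [np.float64(1.0), np.float64(1.0)] [385, 447]
b [ 3.3e-01  1.3e-01 -1.7e+02] [np.float64(1.0), np.float64(1.0)] [392, 338]
```

```bash
sed -i 's/(.385,.27,0)/(.56,.27,0)/; s/(.33,.13,-130)/(.51,.13,-130)/' fit.py; python3 fit.py | grep -v '^\[\['
python3 - <<'E'
from h import *
from fit import proj
w=np.load("w.npy")
for q in w:
    V=np.array([[30,-17.5],[30,32.5],[-30,2.5],[-30,-17.5]])/1e3
    for n in("top","scene"): print(n,np.round(proj(n,Ro.from_euler("z",q[2],degrees=True).apply(np.c_[V,V[:,0]*0])+[q[0],q[1],.065]),1).tolist())
E
```

```text
tray [ 0.5405 -0.1865  0.0535] yaw -12.869229734309389 packed d [-0.00342226 -0.00158803]
a [0.5342 0.2646 5.2373] [np.float64(0.1630434782608695), np.float64(0.13372093023255816)] [385, 447]
b [ 4.877000e-01  1.273000e-01 -1.438903e+02] [np.float64(0.1729957805907173), np.float64(0.1486146095717884)] [392, 338]
top [[202.0, 218.9], [179.5, 220.4], [193.7, 246.4], [202.8, 245.8]]
scene [[428.8, 281.8], [451.0, 296.9], [453.8, 267.7], [445.2, 262.1]]
top [[256.2, 271.3], [275.1, 258.3], [248.8, 243.6], [241.2, 248.8]]
scene [[415.1, 213.6], [392.1, 210.4], [404.0, 234.5], [413.6, 235.8]]
```

View pics/w0.png

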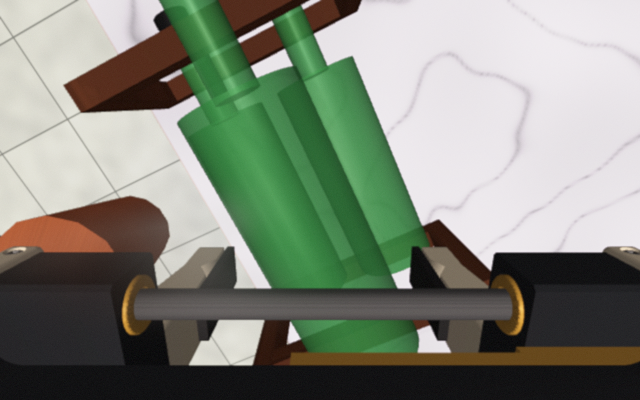

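```bash
cat >> h.py <<'E'
def pose(s=None):
    s=s or r.get_state(); return s["tcp_pos"],Ro.from_euler("xyz",s["eef_rot"],degrees=True)
def go(p,R,frm=None):
    "totals in fractions: slide (tool axes now), turn, for frm/current -> (p,R)"
    p0,R0=frm or pose()
    print("slide",np.round(R0.inv().apply(np.array(p)-p0)/.15,3),"turn",np.round((R0.inv()*R).as_rotvec()/.08,2))
down=lambda yaw:Ro.from_euler("xyz",[180,0,yaw],degrees=True)
E
python3 - <<'E'
from h import *
from fit import proj
print(proj("top",[[.286,.611,.226],[.286,.611,.0]]),proj("scene",[[.286,.611,.226]]))
a,b=np.load("w.npy")
g=np.r_[b[:2],0]+Ro.from_euler("z",b[2],degrees=True).apply([0,-.004,0]); print(g)
go([.45,.45,.30],down(-25)); go([g[0],g[1],.28],down(b[2]+90),([.45,.45,.30],down(-25)))
E
```

```text
[[-29.91343753 360.22695849]
 [ 42.49008975 339.92388151]] [[733.36440435 268.40823279]]
[0.48532318 0.13055372 0.        ]
slide [ 1.445  0.509 -0.493] turn [ 0.02 -0.   -0.02]
slide [1.113 1.831 0.133] turn [ 0.  -0.   6.3]
```

The wrist picture shows the bottle rack directly below the gripper, spanning about (180–430, 60–350). I'll rise first, then travel.

>>> play_rows(rows=[{"slide":[0,0,-0.25],"delta_rot":[0,0,0],"fingers":0.7},{"slide":[0,0,-0.25],"delta_rot":[0,0,0],"fingers":0.7},{"slide":[0.36,0.127,0],"delta_rot":[0,0,0],"fingers":0.7},{"slide":[0.36,0.127,0],"delta_rot":[0,0,0],"fingers":0.7},{"slide":[0.36,0.127,0],"delta_rot":[0,0,0],"fingers":0.7},{"slide":[0.36,0.127,0],"delta_rot":[0,0,0],"fingers":0.7}])

```text
time_s: 0.9
tcp_pos: [0.4504, 0.4493, 0.3014]
eef_rot: [180.0, 0.0, -25.1]
contact_force: [0.9, 0.6, -0.3]
gripper_width: 0.0749
gripper_force: 0.0
```

>>> play_rows(rows=[{"slide":[0,0.3,0],"delta_rot":[0,0,0.9],"fingers":0.7},{"slide":[0.15,0.26,0.02],"delta_rot":[0,0,0.9],"fingers":0.7},{"slide":[0.16,0.26,0.02],"delta_rot":[0,0,0.9],"fingers":0.7},{"slide":[0.16,0.26,0.02],"delta_rot":[0,0,0.9],"fingers":0.7},{"slide":[0.16,0.26,0.02],"delta_rot":[0,0,0.9],"fingers":0.7},{"slide":[0.16,0.26,0.02],"delta_rot":[0,0,0.9],"fingers":0.7},{"slide":[0.16,0.2,0.03],"delta_rot":[0,0,0.9],"fingers":0.7},{"slide":[0,0,0],"delta_rot":[0,0,0],"fingers":0.7}])

```text
time_s: 1.9
tcp_pos: [0.3975, 0.1443, 0.2821]
eef_rot: [-180.0, 0.0, -54.1]
contact_force: [0.6, 0.3, 0.1]
gripper_width: 0.0746
gripper_force: 0.0
```

Run:
```python
from h import *
s=r.get_state(); print(s["time_s"],s["tcp_pos"],s["eef_rot"],s["contact_force"])
c=r.capture("wrist"); cv2.imwrite("pics/w1.png",c["image"]); np.savez("w1.npz",p=s["tcp_pos"],e=s["eef_rot"],**c)
```

```text
1.9 [0.3975201  0.14429417 0.28214658] [-1.79971883e+02  2.19418245e-02 -5.41153396e+01] [0.61432394 0.30183707 0.06719618]
```

View pics/w1.png

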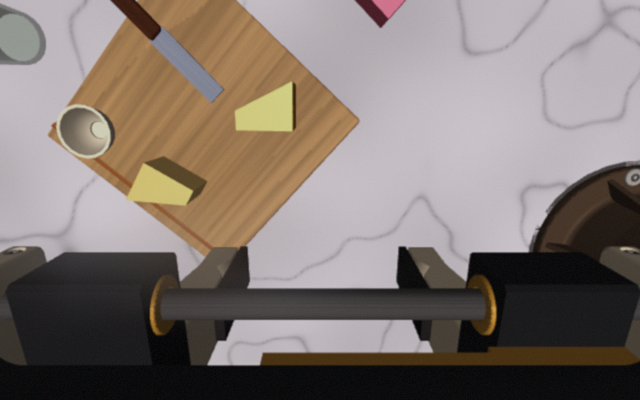

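The wrist view shows B at about (268,108) and A at about (163,183). I fit both from here.

```bash
cat > wf.py <<'E'
from h import *
from scipy.optimize import minimize
V=np.array([[30,-17.5],[30,32.5],[-30,2.5],[-30,-17.5]])/1e3
def wp(c,X):
    R=Ro.from_euler("xyz",c["e"],degrees=True)
    q=R.inv().apply(np.atleast_2d(X)-c["p"]); T=np.linalg.inv(c["T_tool_cam"]); q=q@T[:3,:3].T+T[:3,3]
    return q[:,:2]/q[:,2:]*[c["fx"],c["fy"]]+[c["cx"],c["cy"]]
def snap(f):
    s=r.get_state(); c=r.capture("wrist"); cv2.imwrite(f"pics/{f}.png",c["image"]); c.update(p=s["tcp_pos"],e=s["eef_rot"]); np.savez(f+".npz",**c)
    print(round(s["time_s"],2),np.round(s["tcp_pos"],4),np.round(s["eef_rot"],2)); return c
def fit(c,seed,x0,z=.065,thr=25):
    im=cv2.GaussianBlur(c["image"],(3,3),0).astype(float); u,v=seed
    m=(np.linalg.norm(im-im[v-2:v+3,u-2:u+3].mean((0,1)),axis=2)<thr).astype(np.uint8)
    _,l=cv2.connectedComponents(m,connectivity=4); m=cv2.GaussianBlur((l==l[v,u]).astype(float),(3,3),0)
    def cost(q):
        P=wp(c,Ro.from_euler("z",q[2],degrees=True).apply(np.c_[V,0*V[:,:1]])+[q[0],q[1],z])
        b=np.zeros(m.shape,np.uint8); cv2.fillConvexPoly(b,np.round(P*256).astype(np.int32),1,cv2.LINE_8,8)
        b=cv2.GaussianBlur(b.astype(float),(3,3),0); return 1-np.minimum(b,m).sum()/np.maximum(b,m).sum()
    S=np.array([[0,0,0],[.015,0,0],[0,.015,0],[0,0,12]])
    b=min((minimize(cost,x0,method="Nelder-Mead",options=dict(initial_simplex=np.array(x0)+k*S,maxiter=400)) for k in(1,-1,.4)),key=lambda z:z.fun)
    print("fit",np.round(b.x,4),"cost",round(b.fun,3),"px",int(m.sum())); return b.x
E
python3 - <<'E'
from wf import *
c=dict(np.load("w1.npz")); a,b=np.load("w.npy")
B=fit(c,(270,112),b); A=fit(c,(158,190),a); np.save("w2.npy",[A,B])
g=np.r_[B[:2],0]+Ro.from_euler("z",B[2],degrees=True).apply([0,-.004,0])
g[2]=.015+.033-.019; print(g)
go([g[0],g[1],.15],down(B[2]+90))
E
```

```text
fit [ 4.879000e-01  1.278000e-01 -1.442306e+02] cost 0.093 px 1833
fit [0.5349 0.2638 3.4391] cost 0.109 px 1506
[0.48555801 0.13101936 0.029     ]
slide [ 0.42  -0.414  0.882] turn [-0.01  0.    0.04]
```

>>> play_rows(rows=[{"slide":[0.14,-0.138,0.22],"delta_rot":[0,0,0],"fingers":0.7},{"slide":[0.14,-0.138,0.22],"delta_rot":[0,0,0],"fingers":0.7},{"slide":[0.14,-0.138,0.22],"delta_rot":[0,0,0],"fingers":0.7},{"slide":[0,0,0.3],"delta_rot":[0,0,0],"fingers":0.7},{"slide":[0,0,0.3],"delta_rot":[0,0,0],"fingers":0.7},{"slide":[0,0,0],"delta_rot":[0,0,0],"fingers":0.7}], squeeze=15)

```text
time_s: 2.7
tcp_pos: [0.4839, 0.1312, 0.09]
eef_rot: [179.6, 0.0, -53.9]
contact_force: [-0.1, 0.2, 1.2]
gripper_width: 0.0745
gripper_force: 0.0
```

Run:
```python
from wf import *
a,b=np.load("w2.npy"); c=snap("w2")
B=fit(c,tuple(np.round(wp(c,[b[0],b[1],.065])[0]).astype(int)),b)
g=np.r_[B[:2],0]+Ro.from_euler("z",B[2],degrees=True).apply([0,-.004,0])
go([g[0],g[1],.029],down(B[2]+90))
```

```text
2.7 [0.4839 0.1312 0.09  ] [ 1.7957e+02  1.0000e-02 -5.3930e+01]
fit [ 4.866000e-01  1.276000e-01 -1.450511e+02] cost 0.058 px 5825
slide [0.002 0.01  0.423] turn [ 0.04 -0.01  0.25]
```

>>> play_rows(rows=[{"slide":[0,0.005,0.2],"delta_rot":[0,0,0.12],"fingers":0.7},{"slide":[0,0.005,0.2],"delta_rot":[0,0,0.12],"fingers":0.7},{"slide":[0,0,0.02],"delta_rot":[0,0,0],"fingers":0.7},{"slide":[0,0,0],"delta_rot":[0,0,0],"fingers":-0.2},{"slide":[0,0,0],"delta_rot":[0,0,0],"fingers":-0.2},{"slide":[0,0,0],"delta_rot":[0,0,0],"fingers":-0.2},{"slide":[0,0,0],"delta_rot":[0,0,0],"fingers":-0.2}], squeeze=15)

```text
time_s: 3.62
tcp_pos: [0.4854, 0.1318, 0.0317]
eef_rot: [-179.9, -0.0, -55.0]
contact_force: [-1.7, 0.9, 8.5]
gripper_width: 0.0597
gripper_force: 15.0
```

```bash
cat >> wf.py <<'E'
def tray(): 
    p=np.load("tray.npy"); return p[:3],Ro.from_euler("ZY",[p[3]*100,-28],degrees=True)
def ttool(x,y,z):  # TCP pose for tray-frame TCP point (mm), tool x = tray x
    o,R=tray(); return o+R.apply(np.array([x,y,z])/1e3), R*Ro.from_euler("x",180,degrees=True)
E
python3 - <<'E'
from wf import *
p,R=pose(); up=p+[0,0,.2]; q,Q=ttool(12,0,120); print(q,Q.as_euler("xyz",degrees=True))
v=(R.inv()*Q).as_rotvec(); print("rot deg",np.degrees(np.linalg.norm(v)))
# yaw first then tilt
go(q,down(Q.as_euler("xyz",degrees=True)[2]),(up,R)); go(q,Q,(q,down(tray()[1].as_euler("ZYX",degrees=True)[0])))
y0=R.as_euler("xyz",degrees=True)[2]
# simulate 8+ rows of constant world shift while yawing +0.9/row
n=10; d=(q-up)/n; k=(tray()[1].as_euler("ZYX",degrees=True)[0]-y0)/n
print("per row turn z",-np.radians(k)/.08)
for i in range(n): print(np.round(down(y0+k*i).inv().apply(d)/.15,2).tolist())
E
```

```text
[ 0.4959449  -0.17634641  0.16505298] [180.         -28.         -12.86922973]
rot deg 50.22419632280237
slide [1.724 1.121 0.442] turn [-0.03 -0.01 -9.2 ]
slide [0. 0. 0.] turn [0.   6.11 0.  ]
per row turn z -0.9198726922476358
[0.17, 0.11, 0.04]
[0.16, 0.12, 0.04]
[0.15, 0.14, 0.04]
[0.14, 0.15, 0.04]
[0.13, 0.16, 0.04]
[0.12, 0.17, 0.04]
[0.11, 0.17, 0.04]
[0.09, 0.18, 0.04]
[0.08, 0.19, 0.04]
[0.07, 0.19, 0.04]
```

>>> play_rows(rows=[{"slide":[0,0,-0.33],"delta_rot":[0,0,0],"fingers":-0.2},{"slide":[0,0,-0.33],"delta_rot":[0,0,0],"fingers":-0.2},{"slide":[0,0,-0.33],"delta_rot":[0,0,0],"fingers":-0.2},{"slide":[0,0,-0.34],"delta_rot":[0,0,0],"fingers":-0.2}])

```text
time_s: 4.12
tcp_pos: [0.4842, 0.1309, 0.2322]
eef_rot: [-179.9, 0.0, -55.1]
contact_force: [1.0, 0.9, -2.4]
gripper_width: 0.06
gripper_force: 15.0
```

>>> play_rows(rows=[{"slide":[0.17,0.11,0],"delta_rot":[0,0,-0.92],"fingers":-0.2},{"slide":[0.16,0.12,0],"delta_rot":[0,0,-0.92],"fingers":-0.2},{"slide":[0.15,0.14,0],"delta_rot":[0,0,-0.92],"fingers":-0.2},{"slide":[0.14,0.15,0],"delta_rot":[0,0,-0.92],"fingers":-0.2},{"slide":[0.13,0.16,0],"delta_rot":[0,0,-0.92],"fingers":-0.2},{"slide":[0.12,0.17,0],"delta_rot":[0,0,-0.92],"fingers":-0.2},{"slide":[0.11,0.17,0],"delta_rot":[0,0,-0.92],"fingers":-0.2},{"slide":[0.09,0.18,0],"delta_rot":[0,0,-0.92],"fingers":-0.2}])

```text
time_s: 5.12
tcp_pos: [0.4905, -0.1144, 0.2304]
eef_rot: [-180.0, -0.1, -21.2]
contact_force: [0.1, 0.3, -1.9]
gripper_width: 0.0596
gripper_force: 15.0
```

>>> play_rows(rows=[{"slide":[0.08,0.19,0],"delta_rot":[0,0,-0.92],"fingers":-0.2},{"slide":[0.07,0.19,0],"delta_rot":[0,0,-0.92],"fingers":-0.2},{"slide":[0,0,0],"delta_rot":[0,0.9,0],"fingers":-0.2},{"slide":[0,0,0],"delta_rot":[0,0.9,0],"fingers":-0.2},{"slide":[0,0,0],"delta_rot":[0,0.9,0],"fingers":-0.2},{"slide":[0,0,0],"delta_rot":[0,0.9,0],"fingers":-0.2},{"slide":[0,0,0],"delta_rot":[0,0.9,0],"fingers":-0.2},{"slide":[0,0,0],"delta_rot":[0,0.9,0],"fingers":-0.2}])

```text
time_s: 6.12
tcp_pos: [0.493, -0.1745, 0.2306]
eef_rot: [-179.9, -25.0, -12.9]
contact_force: [-0.6, -1.1, -1.5]
gripper_width: 0.0599
gripper_force: 15.0
```

>>> play_rows(rows=[{"slide":[0,0,0],"delta_rot":[0,0.7,0],"fingers":-0.2},{"slide":[0,0,0],"delta_rot":[0,0,0],"fingers":-0.2}])

```text
time_s: 6.38
tcp_pos: [0.4914, -0.1749, 0.2295]
eef_rot: [180.0, -27.9, -12.9]
contact_force: [0.4, 0.1, -1.1]
gripper_width: 0.0599
gripper_force: 15.0
```

Run:
```python
from wf import *
snap("w3"); o,R=tray(); p,Q=pose(); print("TCP in tray mm",R.inv().apply(p-o)*1e3)
print(r.get_state()["joints"])
```

```text
6.38 [ 0.4914 -0.1749  0.2295] [179.97 -27.94 -12.87]
TCP in tray mm [ 39.21671546   0.67556303 179.19913877]
[  8.12835752 -10.86663386 -48.05590398  20.95805318 -28.0604334
  52.58909743]
```

View pics/w3.png

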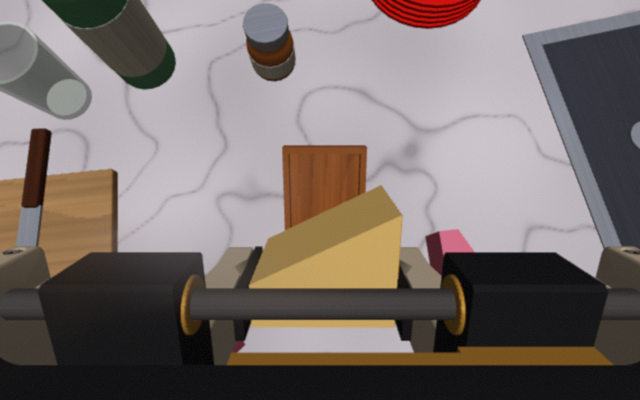

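The held wedge has its thick end at image right and its slanted face upslope, as it should. The tray's upper rim corners are at about (282,146) and (367,146). I compare these with the prediction.

Run:
```python
from wf import *
c=dict(np.load("w3.npz")); o,R=tray()
for X in((80,40,10),(80,-40,10),(74,34,10),(74,-34,10),(20,-40,10),(20,40,10)): print(X,np.round(wp(c,o+R.apply(np.array(X)/1e3)),1))
im=cv2.cvtColor(c["image"],cv2.COLOR_BGR2HSV).astype(int)
# wood edges by saturation
for v in(165,180,195,210): 
    s=np.where(im[v,270:400,1]>100)[0]+270; print(v,s.min(),s.max())
for u in(300,320,345):
    s=np.where(im[120:200,u,1]>100)[0]+120; print(u,s.min())
```

```text
(80, 40, 10) [[279.9 142. ]]
(80, -40, 10) [[365.3 142. ]]
(74, 34, 10) [[286.5 148.5]]
(74, -34, 10) [[358.7 148.4]]
(20, -40, 10) [[363.1 203.3]]
(20, 40, 10) [[282.1 203.4]]
165 283 365
180 284 365
195 284 387
210 285 397
300 146
320 146
345 146
```

Run:
```python
from wf import *
p=np.load("tray.npy"); o,R=tray(); p[:3]=o+R.apply([-.0033,-.0013,0]); np.save("tray.npy",p)
c=dict(np.load("w3.npz")); Q=Ro.from_euler("xyz",c["e"],degrees=True)
for n,X in dict(botthick=(36.6,30,16.7),topthick=(36.6,30,-33.3),botthin=(6.6,-30,16.7),topthin=(6.6,-30,-33.3)).items(): print(n,wp(c,c["p"]+Q.apply(np.array(X)/1e3)))
o,R=tray(); q,Q=pose(); print(R.inv().apply(q-o)*1e3)
go(*ttool(14.5,0,50))
# feel for tray x of packed upper face
```

```text
botthick [[379.98024402 185.69377028]]
topthick [[400.91014649 216.30933645]]
botthin [[267.27329552 239.41091539]]
topthin [[248.50713587 286.45241498]]
[ 42.51671546   1.97556303 179.19913877]
slide [-0.186  0.013  0.861] turn [ 0.    0.01 -0.  ]
```

>>> play_rows(rows=[{"slide":[-0.1,0.007,0.2],"delta_rot":[0,0,0],"fingers":-0.2},{"slide":[-0.086,0.006,0.2],"delta_rot":[0,0,0],"fingers":-0.2},{"slide":[0,0,0.2],"delta_rot":[0,0,0],"fingers":-0.2},{"slide":[0,0,0],"delta_rot":[0,0,0],"fingers":-0.2}])

```text
time_s: 6.92
tcp_pos: [0.5125, -0.1851, 0.1428]
eef_rot: [-179.7, -27.1, -12.9]
contact_force: [-0.3, -0.4, -2.3]
gripper_width: 0.0602
gripper_force: 15.0
```

Run:
```python
from wf import *
c=snap("w4"); o,R=tray(); q,Q=pose(); print("tray",R.inv().apply(q-o)*1e3, "j",np.round(r.get_state()["joints"],1))
for X in((80,40,10),(80,-40,10),(74,34,10),(74,-34,10)): print(X,np.round(wp(c,o+R.apply(np.array(X)/1e3)),1))
im=cv2.cvtColor(c["image"],cv2.COLOR_BGR2HSV).astype(int)
for v in(140,155,170,185): 
    s=np.where(im[v,200:440,1]>100)[0]+200; print(v,s.min(),s.max())
for u in(300,320,345):
    s=np.where(im[60:230,u,1]>100)[0]+60; print(u,s.min())
c3=r.capture("scene"); o2=np.hstack([c["image"][60:360,170:570],cv2.resize(c3["image"][90:215,230:397],(400,300),interpolation=cv2.INTER_CUBIC)]); cv2.imwrite("pics/c4.png",o2)
go(*ttool(14.5,0,22))
```

```text
6.92 [ 0.5125 -0.1851  0.1428] [-179.68  -27.12  -12.94]
tray [20.78225574 -3.42299549 92.65304174] j [ -0.3  -1.2 -58.1  40.1  -8.5  38.9]
(80, 40, 10) [[258.6 129.5]]
(80, -40, 10) [[376.6 129.3]]
(74, 34, 10) [[267.9 138.4]]
(74, -34, 10) [[367.4 138.3]]
140 260 375
155 261 375
170 262 374
185 263 373
300 130
320 130
345 130
slide [-0.037 -0.017  0.476] turn [-0.07  0.16 -0.02]
```

View pics/c4.png

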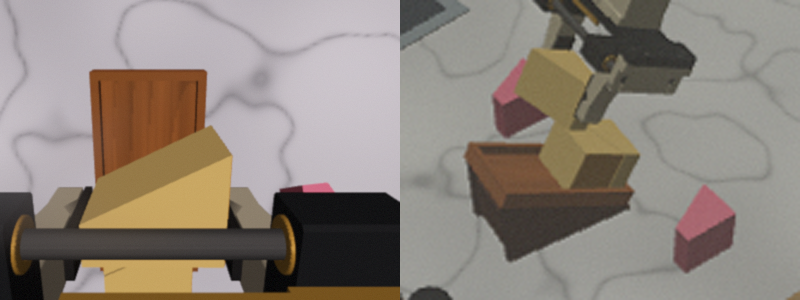

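The tray estimate is confirmed: predicted rim 258.6–376.6 × 129.5, observed 260–375 × 130. But joint 3 is at its limit (-58.1) with the full 28° tool tilt. I'll fit the arm's kinematics and look for a feasible tilt.

```bash
cat > kin.py <<'E'
from h import *
from scipy.optimize import least_squares
E=lambda a,d:Ro.from_euler(a,d,degrees=True)
def fk(q,k):
    d1,a1,L2,a3,L3,Lt=k
    R=E("z",q[0]); p=np.array([0,0,d1])+R.apply([a1,0,0])
    R=R*E("y",q[1]); p=p+R.apply([0,0,L2])
    R=R*E("y",-q[2]); p=p+R.apply([L3,0,a3])
    R=R*E("x",S4*q[3])*E("y",-q[4]); p=p+R.apply([Lt,0,0])
    R=R*E("x",S6*q[5])*Ro.from_matrix(M6)
    return p,R
S4=S6=1
M6=np.eye(3)
D=[([81.423,20.546,.682,0,-70.136,-16.507],[.286,.611,.227],[180,0,-25.08]),
([8.12835752,-10.86663386,-48.05590398,20.95805318,-28.0604334,52.58909743],[.4914,-.1749,.2295],[179.97,-27.94,-12.87]),
([-0.3,-1.2,-58.1,40.1,-8.5,38.9],[.5125,-.1851,.1428],[-179.68,-27.12,-12.94])]
E
python3 - <<'E'
import kin; from kin import *
s=r.get_state(); D.append((s["joints"],s["tcp_pos"],s["eef_rot"]))
for s4 in(1,-1):
  for s6 in(1,-1):
    kin.S4,kin.S6,kin.M6=s4,s6,np.eye(3)
    M=(fk(D[0][0],np.zeros(6))[1].inv()*E("xyz",D[0][2])).as_matrix()
    kin.M6=M
    er=[np.degrees((fk(q,np.zeros(6))[1].inv()*E("xyz",e)).magnitude()) for q,_,e in D]
    print(s4,s6,np.round(er,1),np.round(M,2).tolist())
    if max(er)<8:
        f=lambda k:np.r_[np.concatenate([fk(q,k)[0]-p for q,p,_ in D]),1e-3*(k-[.4,0,.45,0,.45,.25])]
        z=least_squares(f,[.4,0,.45,0,.45,.25]); print(np.round(z.x,3),np.round(z.fun[:12]*1e3,1))
E
```

```text
1 1 [  0.  175.6 169.6 169.7] [[-0.0, -0.0, 1.0], [-0.84, 0.54, 0.0], [-0.54, -0.84, -0.0]]
1 -1 [ 0.  41.9 80.2 80.1] [[-0.0, 0.0, 1.0], [-1.0, -0.0, -0.0], [0.0, -1.0, 0.0]]
-1 1 [  0.  138.2 110.8 110.8] [[-0.0, -0.0, 1.0], [-0.84, 0.54, 0.0], [-0.54, -0.84, -0.0]]
-1 -1 [0.  0.  0.1 0. ] [[-0.0, 0.0, 1.0], [-1.0, -0.0, -0.0], [0.0, -1.0, 0.0]]
[ 0.813 -0.497  1.379 -0.079  0.731  1.577] [-189.5   29.1  -21.9    8.3  -21.8   40.4   -4.4   32.3  -10.    -1.
   33.3   -8.5]
```

```bash
cat > kin.py <<'E'
from h import *
from scipy.optimize import least_squares
E=lambda a,d:Ro.from_euler(a,d,degrees=True)
M6=Ro.from_matrix([[0,0,1],[-1,0,0],[0,-1,0]])
def fk(q,k):
    d1,a1,L2,a3,L3,Lt,b1,b5,c5=k
    R=E("z",q[0]); p=np.array([0,0,d1])+R.apply([a1,b1,0])
    R=R*E("y",q[1]); p=p+R.apply([0,0,L2])
    R=R*E("y",-q[2]); p=p+R.apply([L3,0,a3])
    R=R*E("x",-q[3])*E("y",-q[4]); p=p+R.apply([Lt,b5,c5])
    return p,R*E("x",-q[5])*M6
K0=np.array([.4,0,.4,0,.4,.3,-.19,0,0])
D=[([81.423,20.546,.682,0,-70.136,-16.507],[.286,.611,.227]),
([8.12835752,-10.86663386,-48.05590398,20.95805318,-28.0604334,52.58909743],[.4914,-.1749,.2295]),
([-0.3,-1.2,-58.1,40.1,-8.5,38.9],[.5125,-.1851,.1428])]
def fitk(D,reg=1e-3):
    f=lambda k:np.r_[np.concatenate([fk(q,k)[0]-p for q,p in D]),reg*(k-K0)]
    return least_squares(f,K0)
E
python3 - <<'E'
from kin import *
s=r.get_state(); D[2]=(s["joints"],s["tcp_pos"])
z=fitk(D);print(np.round(z.x,3),np.round(z.fun[:9]*1e3,1))
for n in "abcdef": pass
E
```

```text
[ 0.205 -0.001  0.599 -0.006  0.474  0.372  0.014 -0.206 -0.006] [ 0. -0. -0.  0.  0.  0. -0. -0. -0.]
```

```bash
cat >> kin.py <<'E'
LO=np.array([-176.03,-82.01,-58.28,-173.87,-174.79,-173.66]);HI=np.array([176.03,121.73,71.71,95.51,-.11,173.66])
def ik(p,R,k,q0):
    def f(q):
        a,B=fk(q,k); return np.r_[(a-p)*10,(B.inv()*R).as_rotvec()*3]
    z=least_squares(f,np.clip(q0,LO+.2,HI-.2),bounds=(LO,HI),x_scale=30.); return z.x,np.abs(z.fun).max()
GZ=.010
def grasp(which,d,wp_,wR):
    "TCP pose for wedge mid pose (wp_,wR), lean d deg; which low/high slot"
    s=1 if which=="low" else -1
    G=Ro.from_matrix(np.array([[0,s,0],[s,0,0],[0,0,-1.]]))*E("y",-d)
    g=np.array([0,-.004,GZ])+G.apply([0,0,.019])
    return wp_+wR.apply(g),wR*G
def slot(which,x,z=.025,y=0.):
    p=np.load("tray.npy"); R=Ro.from_euler("ZY",[p[3]*100,-28],degrees=True); s=-1 if which=="low" else 1
    # low: wedge x=-ty, y=+tx ; high: wedge x=+ty, y=-tx
    W=Ro.from_matrix(np.array([[0,-s,0],[s,0,0],[0,0,1.]]))
    return p[:3]+R.apply([x,y,z]),R*W
E
python3 - <<'E'
from kin import *
s=r.get_state(); D[2]=(s["joints"],s["tcp_pos"]); k=fitk(D).x; np.save("k.npy",k)
A,B=np.load("w2.npy"); B=np.array([.4866,.1276,-145])
for d in(10,14,18,22,28):
  for w,x,P in(("low",.016,B),("high",.054,A)):
    for n,(wp_,wR) in {"board":(np.r_[P[:2],.04],E("z",P[2])),"board+":(np.r_[P[:2],.14],E("z",P[2])),"slot":slot(w,x),"slot+":slot(w,x,.125)}.items():
        t,T=grasp(w,d,wp_,wR); q,e=min((ik(t,T,k,q0) for q0 in([10,10,-40,20,-45,50],[30,10,-20,0,-60,0],[20,10,-30,-30,-60,60],[20,0,-30,-60,-60,90])),key=lambda z:z[1]); print(d,w,n,np.round(q).astype(int).tolist(),"ERR" if e>.02 else "")
E
```

```text
10 low board [29, 20, -25, -14, -47, 15] 
10 low board+ [30, 12, -20, -12, -59, 11] 
10 low slot [3, 11, -46, 17, -17, 58] 
10 low slot+ [6, -1, -42, 11, -32, 63] 
10 high board [39, 23, -20, -12, -42, -27] 
10 high board+ [39, 16, -15, -10, -53, -30] 
10 high slot [2, 13, -37, 12, -23, 65] 
10 high slot+ [4, 2, -35, 9, -36, 67] 
14 low board [26, 21, -22, -18, -51, 21] 
14 low board+ [26, 13, -18, -16, -62, 16] 
14 low slot [3, 13, -39, 9, -25, 66] 
14 low slot+ [5, 1, -38, 7, -38, 67] 
14 high board [36, 23, -18, -18, -42, -21] 
14 high board+ [37, 16, -14, -15, -53, -25] 
14 high slot [2, 14, -32, 7, -30, 70] 
14 high slot+ [3, 4, -31, 6, -42, 70] 
18 low board [23, 22, -19, -22, -55, 26] 
18 low board+ [23, 15, -15, -19, -65, 21] 
18 low slot [2, 14, -34, 5, -32, 71] 
18 low slot+ [4, 3, -33, 4, -44, 70] 
18 high board [34, 23, -17, -23, -43, -14] 
18 high board+ [34, 16, -13, -19, -53, -20] 
18 high slot [1, 16, -28, 4, -37, 73] 
18 high slot+ [3, 6, -27, 4, -47, 72] 
22 low board [20, 24, -17, -25, -58, 30] 
22 low board+ [20, 16, -13, -23, -69, 24] 
22 low slot [2, 16, -30, 2, -38, 74] 
22 low slot+ [3, 6, -30, 2, -49, 73] 
22 high board [30, 23, -16, -28, -45, -8] 
22 high board+ [31, 16, -12, -24, -54, -15] 
22 high slot [1, 18, -24, 2, -43, 75] 
22 high slot+ [2, 8, -23, 2, -53, 74] 
28 low board [16, 26, -13, -30, -64, 35] 
28 low board+ [16, 19, -9, -28, -74, 29] 
28 low slot [1, 19, -24, 0, -47, 77] 
28 low slot+ [2, 9, -24, 0, -57, 75] 
28 high board [25, 24, -14, -36, -47, 2] 
28 high board+ [27, 16, -11, -32, -55, -7] 
28 high slot [0, 21, -18, 0, -51, 77] 
28 high slot+ [1, 12, -18, 0, -60, 76]
```

δ = 14° (the tool leaning 14° relative to the wedge) is comfortable at every pose. I'll set B back on the board already at the tray's yaw, then regrip it with that lean.

>>> play_rows(rows=[{"slide":[0,0,-0.25],"delta_rot":[0,0,0],"fingers":-0.2},{"slide":[0,0,-0.25],"delta_rot":[0,-0.2,0],"fingers":-0.2},{"slide":[0,-0.1,-0.1],"delta_rot":[0,-0.8,0],"fingers":-0.2},{"slide":[0,-0.25,0],"delta_rot":[0,-0.9,0],"fingers":-0.2},{"slide":[0,-0.3,0],"delta_rot":[0,-0.9,0],"fingers":-0.2},{"slide":[0,-0.3,0],"delta_rot":[0,-0.9,0],"fingers":-0.2},{"slide":[0,-0.3,0],"delta_rot":[0,-0.9,0],"fingers":-0.2},{"slide":[0,-0.3,0],"delta_rot":[0,-0.9,0],"fingers":-0.2}])

```text
time_s: 8.02
tcp_pos: [0.5223, 0.0547, 0.2272]
eef_rot: [-179.4, -2.0, -12.6]
contact_force: [0.8, -0.5, -0.7]
gripper_width: 0.0598
gripper_force: 15.0
```

Run:
```python
from wf import *
print(pose()[0],pose()[1].as_euler("xyz",degrees=True)); go([.485,.13,.08],down(-13))
import kin; s=r.get_state(); print("fk err mm",(kin.fk(s["joints"],np.load("k.npy"))[0]-s["tcp_pos"])*1e3)
```

```text
[0.52232547 0.05472805 0.22717169] [-179.44736031   -1.97145818  -12.57669893]
slide [-0.386 -0.426  0.973] turn [-0.12 -0.43  0.09]
fk err mm [-0.66576389 -0.16386786 -0.36328294]
```

>>> play_rows(rows=[{"slide":[-0.13,-0.14,0.25],"delta_rot":[-0.06,-0.2,0.05],"fingers":-0.2},{"slide":[-0.13,-0.14,0.25],"delta_rot":[-0.06,-0.2,0.04],"fingers":-0.2},{"slide":[-0.126,-0.146,0.25],"delta_rot":[0,0,0],"fingers":-0.2},{"slide":[0,0,0.22],"delta_rot":[0,0,0],"fingers":-0.2},{"slide":[0,0,0],"delta_rot":[0,0,0],"fingers":-0.2}])

```text
time_s: 8.65
tcp_pos: [0.4811, 0.1269, 0.0782]
eef_rot: [179.7, -0.1, -13.0]
contact_force: [0.0, -0.6, -0.6]
gripper_width: 0.0598
gripper_force: 15.0
```

Run:
```python
from wf import *
print(pose()[0]); go([.485,.13,.0325],down(-13))
```

```text
[0.48112059 0.12687577 0.07816292]
slide [ 0.02  -0.027  0.304] turn [ 0.06 -0.01 -0.01]
```

>>> play_rows(rows=[{"slide":[0,0,0.15],"delta_rot":[0.06,0,0],"fingers":-0.2},{"slide":[0,0,0.13],"delta_rot":[0,0,0],"fingers":-0.2},{"slide":[0,0,0.03],"delta_rot":[0,0,0],"fingers":-0.2},{"slide":[0,0,0],"delta_rot":[0,0,0],"fingers":-0.2}])

```text
time_s: 9.15
tcp_pos: [0.4838, 0.127, 0.0339]
eef_rot: [-179.8, -0.3, -13.1]
contact_force: [-0.1, 0.5, -0.7]
gripper_width: 0.0599
gripper_force: 15.0
```

>>> play_rows(rows=[{"slide":[0,0,0.015],"delta_rot":[0,0,0],"fingers":-0.2},{"slide":[0,0,0],"delta_rot":[0,0,0],"fingers":-0.2}])

```text
time_s: 9.4
tcp_pos: [0.4842, 0.1271, 0.0317]
eef_rot: [-179.8, -0.4, -13.1]
contact_force: [-1.5, -0.2, 4.6]
gripper_width: 0.0602
gripper_force: 15.0
```

Run:
```python
from wf import *; from kin import grasp,E,ik
p,R=pose(); yaw=R.as_euler("xyz",degrees=True)[2]
m=p+R.apply([.0041,0,0]); m[2]=.04; np.save("bnow.npy",np.r_[m,yaw-90])
t,T=grasp("low",14,m,E("z",yaw-90)); print(t,T.as_euler("xyz",degrees=True)); go(t,T)
k=np.load("k.npy"); j=r.get_state()["joints"]; q,e=ik(t,T,k,j); print(np.round(j,1),np.round(q,1),e)
```

```text
[0.47978608 0.12816751 0.03156438] [180.          14.         -13.08355998]
slide [-0.03   0.     0.001] turn [-0.05 -3.13  0.01]
[ 37.3  16.8 -35.3   0.2 -37.6  39.4] [ 29.7  23.9 -19.8 -11.3 -57.2  54.3] 2.220446049250313e-15
```

>>> play_rows(rows=[{"slide":[0,0,0],"delta_rot":[0,0,0],"fingers":0.7},{"slide":[0,0,0],"delta_rot":[0,0,0],"fingers":0.7}])

```text
time_s: 9.65
tcp_pos: [0.4831, 0.1265, 0.0305]
eef_rot: [-179.9, -0.3, -13.1]
contact_force: [-0.2, -0.1, -0.1]
gripper_width: 0.0726
gripper_force: 0.0
```

>>> play_rows(rows=[{"slide":[-0.006,0,-0.005],"delta_rot":[0,-0.78,0],"fingers":0.7},{"slide":[-0.006,0,0],"delta_rot":[0,-0.78,0],"fingers":0.7},{"slide":[-0.006,0,0],"delta_rot":[0,-0.78,0],"fingers":0.7},{"slide":[-0.006,0,0],"delta_rot":[0,-0.78,0],"fingers":0.7},{"slide":[0,0,0],"delta_rot":[0,0,0],"fingers":0.7}])

```text
time_s: 10.28
tcp_pos: [0.4804, 0.1271, 0.0307]
eef_rot: [-179.9, 14.1, -13.2]
contact_force: [0.3, -0.2, -0.6]
gripper_width: 0.0745
gripper_force: 0.0
```

Run:
```python
from wf import *; from kin import grasp,E
b=np.load("bnow.npy"); go(*grasp("low",14,b[:3],E("z",b[3])))
c=snap("w5"); fit(c,tuple(np.round(wp(c,[b[0],b[1],.065]+E("z",b[3]).apply([.01,.01,0]))[0]).astype(int)),[b[0],b[1],b[3]]); print(b)
```

```text
slide [-0.007 -0.006 -0.004] turn [-0.03  0.02 -0.02]
10.28 [0.4804 0.1271 0.0307] [-179.89   14.09  -13.17]
fit [ 5.676000e-01  6.670000e-02 -1.297747e+02] cost 0.88 px 255223
[ 4.88159440e-01  1.26221498e-01  4.00000000e-02 -1.03083560e+02]
```

>>> play_rows(rows=[{"slide":[-0.005,0,0],"delta_rot":[0,0,0],"fingers":-0.2},{"slide":[0,0,0],"delta_rot":[0,0,0],"fingers":-0.2},{"slide":[0,0,0],"delta_rot":[0,0,0],"fingers":-0.2},{"slide":[0,0,0],"delta_rot":[0,0,0],"fingers":-0.2}], squeeze=18)

```text
time_s: 10.82
tcp_pos: [0.4785, 0.1277, 0.0318]
eef_rot: [-179.9, 14.1, -13.1]
contact_force: [-1.6, 1.4, 2.1]
gripper_width: 0.0599
gripper_force: 18.0
```

Run:
```python
from wf import *; from kin import *
b=np.load("bnow.npy"); p,R=pose(); W=E("z",b[3])
# wedge in tool
rel_p=R.inv().apply(b[:3]-p); rel_R=R.inv()*W
rel_p[1]=0; print("wedge mid in tool mm",rel_p*1e3, (rel_R).as_euler("xyz",degrees=True))
np.savez("relB.npz",p=rel_p,R=rel_R.as_matrix())
for x,z in((.020,.110),(.0195,.045),(.0195,.027)):
    wp_,wR=slot("low",x,z); T=wR*rel_R.inv(); t=wp_-T.apply(rel_p); print(t,T.as_euler("xyz",degrees=True)); go(t,T)
print(r.get_state()["time_s"],p)
```

```text
wedge mid in tool mm [  7.42322484   0.         -10.36410474] [-1.65927988e+02  1.24638101e-01  9.00200738e+01]
[ 0.49969021 -0.17851512  0.14658386] [-179.88034007  -13.92803127  -12.84854791]
slide [ 0.395  1.954 -0.893] turn [-0.    6.11 -0.06]
[ 0.52900895 -0.18521344  0.08895753] [-179.88034007  -13.92803127  -12.84854791]
slide [ 0.683  1.954 -0.569] turn [-0.    6.11 -0.06]
[ 0.53724717 -0.18709559  0.07306447] [-179.88034007  -13.92803127  -12.84854791]
slide [ 0.763  1.954 -0.48 ] turn [-0.    6.11 -0.06]
10.825 [0.47851265 0.12765357 0.03175005]
```

>>> play_rows(rows=[{"slide":[-0.09,0,-0.34],"delta_rot":[0,0,0],"fingers":-0.2},{"slide":[-0.09,0,-0.34],"delta_rot":[0,0,0],"fingers":-0.2},{"slide":[-0.09,0,-0.34],"delta_rot":[0,0,0],"fingers":-0.2},{"slide":[0,0.2,0],"delta_rot":[0,0.85,0],"fingers":-0.2},{"slide":[0,0.28,0],"delta_rot":[0,0.85,0],"fingers":-0.2},{"slide":[0,0.28,0],"delta_rot":[0,0.85,0],"fingers":-0.2},{"slide":[0,0.28,0],"delta_rot":[0,0.85,0],"fingers":-0.2},{"slide":[0,0.28,0],"delta_rot":[0,0.9,0],"fingers":-0.2}])

```text
time_s: 11.82
tcp_pos: [0.4313, -0.0664, 0.1894]
eef_rot: [-179.9, -5.8, -13.1]
contact_force: [0.1, -0.8, -1.2]
gripper_width: 0.0596
gripper_force: 18.0
```

>>> play_rows(rows=[{"slide":[0,0.28,0],"delta_rot":[0,0.9,0],"fingers":-0.2},{"slide":[0,0.28,0],"delta_rot":[0,0.9,0],"fingers":-0.2},{"slide":[0,0,0],"delta_rot":[0,0,0],"fingers":-0.2}])

```text
time_s: 12.2
tcp_pos: [0.4101, -0.1488, 0.1887]
eef_rot: [-179.9, -13.9, -13.3]
contact_force: [0.1, -0.3, -0.9]
gripper_width: 0.0598
gripper_force: 18.0
```

```bash
cat >> kin.py <<'E'
def rel(f):
    z=np.load(f); return z["p"],Ro.from_matrix(z["R"])
def place(w,f,x,z,y=0.):
    a,B=rel(f); wp_,wR=slot(w,x,z,y); T=wR*B.inv(); return wp_-T.apply(a),T
def inslot(w,f):
    a,B=rel(f); p,R=pose(); o,S=slot(w,0,0); t=np.load("tray.npy"); Rt=Ro.from_euler("ZY",[t[3]*100,-28],degrees=True)
    print("wedge mid in tray mm",np.round(Rt.inv().apply(p+R.apply(a)-t[:3])*1e3,1),"rot err deg",np.round(np.degrees((S.inv()*R*B).as_rotvec()),2))
E
python3 - <<'E'
from kin import *
inslot("low","relB.npz"); go(*place("low","relB.npz",.0195,.1)); go(*place("low","relB.npz",.0195,.08))
E
```

```text
wedge mid in tray mm [-43.2   8.9 191.3] rot err deg [-0.01 -0.2  -0.41]
slide [0.554 0.056 0.488] turn [ 0.02  0.   -0.1 ]
slide [0.586 0.056 0.618] turn [ 0.02  0.   -0.1 ]
```

>>> play_rows(rows=[{"slide":[0.24,0.03,0.08],"delta_rot":[0,0,-0.1],"fingers":-0.2},{"slide":[0.24,0.026,0.1],"delta_rot":[0,0,0],"fingers":-0.2},{"slide":[0.074,0,0.2],"delta_rot":[0,0,0],"fingers":-0.2},{"slide":[0,0,0.11],"delta_rot":[0,0,0],"fingers":-0.2},{"slide":[0,0,0],"delta_rot":[0,0,0],"fingers":-0.2}])

```text
time_s: 12.82
tcp_pos: [0.5062, -0.1768, 0.1361]
eef_rot: [180.0, -13.7, -12.7]
contact_force: [-0.2, -0.1, -1.8]
gripper_width: 0.06
gripper_force: 18.0
```

Run:
```python
from wf import *; from kin import *
inslot("low","relB.npz"); go(*place("low","relB.npz",.0195,.1)); go(*place("low","relB.npz",.0195,.03))
c=snap("w6"); o,R=tray()
for X in((80,40,10),(80,-40,10)): print(X,np.round(wp(c,o+R.apply(np.array(X)/1e3)),1))
im=cv2.cvtColor(c["image"],cv2.COLOR_BGR2HSV).astype(int)
v=int(wp(c,o+R.apply([.07,0,.01]))[0][1])
s=np.where(im[v,200:440,1]>100)[0]+200; print(v,s.min(),s.max(),[np.round(wp(c,o+R.apply([.07,y,.01])),1) for y in(.04,-.04)])
for u in(310,330): print(u,np.where(im[40:230,u,1]>100)[0].min()+40)
print(r.get_state()["joints"].round(1))
```

```text
wedge mid in tray mm [20.4  3.2 97.9] rot err deg [-0.24 -0.07  0.21]
slide [-0.009  0.021 -0.012] turn [0.03 0.05 0.04]
slide [0.106 0.021 0.44 ] turn [0.03 0.05 0.04]
12.82 [ 0.5062 -0.1768  0.1361] [179.96 -13.68 -12.65]
(80, 40, 10) [[261.2  86.6]]
(80, -40, 10) [[395.  87.]]
103 263 393 [array([[262.7, 103.4]]), array([[393.2, 103.8]])]
310 84
330 84
[  4.6   4.3 -37.9   7.2 -34.7  67.3]
```

>>> play_rows(rows=[{"slide":[0.037,0.01,0.16],"delta_rot":[0.03,0.05,0.04],"fingers":-0.2},{"slide":[0.037,0.011,0.14],"delta_rot":[0,0,0],"fingers":-0.2},{"slide":[0.033,0,0.13],"delta_rot":[0,0,0],"fingers":-0.2},{"slide":[0,0,0],"delta_rot":[0,0,0],"fingers":-0.2}])

```text
time_s: 13.38
tcp_pos: [0.5366, -0.1867, 0.079]
eef_rot: [-179.8, -14.1, -12.8]
contact_force: [0.7, -0.4, -0.3]
gripper_width: 0.0599
gripper_force: 18.0
```

Run:
```python
from kin import *
inslot("low","relB.npz"); go(*place("low","relB.npz",.0195,.025))
```

```text
wedge mid in tray mm [21.6  0.2 32.6] rot err deg [ 0.15  0.06 -0.  ]
slide [-0.002  0.002  0.052] turn [-0.01 -0.03  0.  ]
```

>>> play_rows(rows=[{"slide":[0.004,0,0.026],"delta_rot":[0,-0.03,0],"fingers":-0.2},{"slide":[0.002,0,0.012],"delta_rot":[0,0,0],"fingers":-0.2},{"slide":[0,0,0],"delta_rot":[0,0,0],"fingers":-0.2}])

```text
time_s: 13.75
tcp_pos: [0.5389, -0.1873, 0.0744]
eef_rot: [-179.8, -14.0, -12.9]
contact_force: [-0.4, 0.2, -1.5]
gripper_width: 0.0599
gripper_force: 18.0
```

>>> play_rows(rows=[{"slide":[0.003,0,0.015],"delta_rot":[0,0,0],"fingers":-0.2},{"slide":[0,0,0],"delta_rot":[0,0,0],"fingers":-0.2}])

```text
time_s: 14.0
tcp_pos: [0.5399, -0.1875, 0.0727]
eef_rot: [-179.8, -14.1, -12.8]
contact_force: [-4.6, 3.3, 8.7]
gripper_width: 0.0596
gripper_force: 18.0
```

>>> play_rows(rows=[{"slide":[0.003,0,0.015],"delta_rot":[0,0,0],"fingers":-0.2},{"slide":[0,0,0],"delta_rot":[0,0,0],"fingers":-0.2}])

```text
time_s: 14.25
tcp_pos: [0.5409, -0.1877, 0.0714]
eef_rot: [-179.8, -14.1, -12.8]
contact_force: [-10.7, 6.4, 17.9]
gripper_width: 0.0595
gripper_force: 18.0
```

Run:
```python
from kin import *
inslot("low","relB.npz"); print(r.get_state()["contact_force"])
```

```text
wedge mid in tray mm [22.   0.2 23.8] rot err deg [ 0.17  0.08 -0.  ]
[-10.70266842   6.35123999  17.92640691]
```

>>> play_rows(rows=[{"slide":[-0.003,0,-0.012],"delta_rot":[0,0,0],"fingers":-0.2},{"slide":[-0.013,0,0.003],"delta_rot":[0,0,0],"fingers":-0.2},{"slide":[-0.013,0,0.003],"delta_rot":[0,0,0],"fingers":-0.2},{"slide":[0,0,0],"delta_rot":[0,0,0],"fingers":-0.2}])

```text
time_s: 14.75
tcp_pos: [0.5359, -0.1868, 0.069]
eef_rot: [-179.8, -13.9, -12.9]
contact_force: [0.1, -0.2, -1.8]
gripper_width: 0.06
gripper_force: 18.0
```

Run:
```python
from kin import *
inslot("low","relB.npz"); print(r.get_state()["contact_force"])
```

```text
wedge mid in tray mm [16.4 -0.  24.1] rot err deg [ 0.02  0.06 -0.03]
[ 0.09573659 -0.17075925 -1.75561634]
```

>>> play_rows(rows=[{"slide":[-0.013,0,0.003],"delta_rot":[0,0,0],"fingers":-0.2},{"slide":[0,0,0],"delta_rot":[0,0,0],"fingers":-0.2}])

```text
time_s: 15.0
tcp_pos: [0.5344, -0.1864, 0.0684]
eef_rot: [-179.8, -14.0, -12.9]
contact_force: [0.6, 1.0, -0.8]
gripper_width: 0.0599
gripper_force: 18.0
```

Run:
```python
from kin import *
inslot("low","relB.npz"); print(r.get_state()["contact_force"])
```

```text
wedge mid in tray mm [14.7  0.  24.2] rot err deg [ 0.05  0.07 -0.03]
[ 0.58022193  1.01769931 -0.80426683]
```

>>> play_rows(rows=[{"slide":[-0.012,0,0.003],"delta_rot":[0,0,0],"fingers":-0.2},{"slide":[0,0,0],"delta_rot":[0,0,0],"fingers":-0.2}])

```text
time_s: 15.25
tcp_pos: [0.5328, -0.186, 0.0676]
eef_rot: [-179.8, -14.0, -12.9]
contact_force: [0.3, 0.6, -1.6]
gripper_width: 0.0601
gripper_force: 18.0
```

Run:
```python
from wf import *; from kin import *
inslot("low","relB.npz"); o,R=tray(); print(R.inv().apply(r.get_state()["contact_force"]))
c=snap("w7"); s=r.capture("scene"); t=r.capture("top")
f=lambda i,x,y,w,h:cv2.resize(i[y:y+h,x:x+w],(400,300),interpolation=cv2.INTER_CUBIC)
cv2.imwrite("pics/c7.png",np.vstack([np.hstack([f(s["image"],240,120,107,80),f(t["image"],350,195,107,80)]),np.hstack([c["image"][60:360,140:540],np.zeros((300,400,3),np.uint8)])]))
```

```text
wedge mid in tray mm [12.8  0.  24.3] rot err deg [ 0.05  0.07 -0.03]
[-0.60307802  0.70297755 -1.5321538 ]
15.25 [ 0.5328 -0.186   0.0676] [-179.81  -13.97  -12.86]
```

View pics/c7.png

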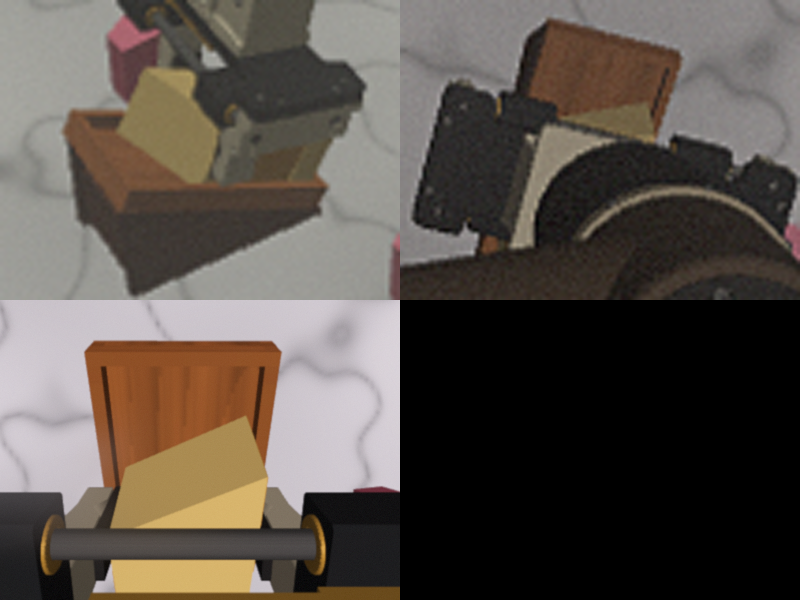

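The wedge sits flat and centred in the tray, with the upper part of the tray visible beyond it, and isn't yet touching the packed ones. I slide it further down.

>>> play_rows(rows=[{"slide":[-0.01,0,0.0025],"delta_rot":[0,0,0],"fingers":-0.2},{"slide":[0,0,0],"delta_rot":[0,0,0],"fingers":-0.2}])

```text
time_s: 15.65
tcp_pos: [0.5319, -0.1857, 0.0671]
eef_rot: [-179.8, -14.0, -12.8]
contact_force: [0.6, 0.2, -1.5]
gripper_width: 0.0602
gripper_force: 18.0
```

>>> play_rows(rows=[{"slide":[-0.01,0,0.0025],"delta_rot":[0,0,0],"fingers":-0.2},{"slide":[0,0,0],"delta_rot":[0,0,0],"fingers":-0.2}])

```text
time_s: 15.9
tcp_pos: [0.5318, -0.1854, 0.0671]
eef_rot: [-179.8, -14.1, -12.8]
contact_force: [4.9, -2.3, 1.4]
gripper_width: 0.0598
gripper_force: 18.0
```

Run:
```python
from wf import *; from kin import *
inslot("low","relB.npz"); o,R=tray(); print(R.inv().apply(r.get_state()["contact_force"]))
```

```text
wedge mid in tray mm [11.6  0.4 24.5] rot err deg [ 0.22  0.11 -0.01]
[ 5.34060802 -1.12922292 -1.25119093]
```

>>> play_rows(rows=[{"slide":[0.006,0,0.006],"delta_rot":[0,0,0],"fingers":-0.2},{"slide":[0,0,0],"delta_rot":[0,0,0],"fingers":-0.2}])

```text
time_s: 16.15
tcp_pos: [0.5321, -0.1855, 0.0666]
eef_rot: [-179.8, -14.1, -12.8]
contact_force: [-2.2, 3.7, 11.6]
gripper_width: 0.0598
gripper_force: 18.0
```

Run:
```python
from wf import *; from kin import *
inslot("low","relB.npz"); o,R=tray(); print(R.inv().apply(r.get_state()["contact_force"]))
```

```text
wedge mid in tray mm [11.7  0.4 23.9] rot err deg [ 0.15  0.09 -0.01]
[ 2.8068492   3.14725087 11.6097561 ]
```

Firm on both the floor and its neighbour. I release, withdraw along the tray normal, and photograph.

>>> play_rows(rows=[{"slide":[0,0,-0.003],"delta_rot":[0,0,0],"fingers":0.4},{"slide":[0,0,0],"delta_rot":[0,0,0],"fingers":0.6},{"slide":[0,0,0],"delta_rot":[0,0,0],"fingers":0.7},{"slide":[-0.04,0,-0.16],"delta_rot":[0,0,0],"fingers":0.7},{"slide":[-0.06,0,-0.25],"delta_rot":[0,0,0],"fingers":0.7},{"slide":[-0.1,0,-0.3],"delta_rot":[0,0,0],"fingers":0.7},{"slide":[-0.2,0,-0.2],"delta_rot":[0,0,0],"fingers":0.7},{"slide":[0,0,0],"delta_rot":[0,0,0],"fingers":0.7}])

```text
time_s: 17.15
tcp_pos: [0.4411, -0.1656, 0.1858]
eef_rot: [-179.7, -14.2, -12.9]
contact_force: [0.5, -0.4, -0.8]
gripper_width: 0.0745
gripper_force: 0.0
```

Run:
```python
from wf import *; from kin import *
c=snap("w8"); o,R=tray()
for X in((80,40,10),(80,-40,10),(74,34,10),(74,-34,10),(74,0,0),(29.2+2.9,-30,50),(-3,-30,50)): print(X,np.round(wp(c,o+R.apply(np.array(X)/1e3)),1))
cv2.imwrite("pics/c8.png",cv2.resize(c["image"][60:310,190:470],(784,700))[:600])
```

```text
17.15 [ 0.4411 -0.1656  0.1858] [-179.71  -14.19  -12.87]
(80, 40, 10) [[268.2  16.9]]
(80, -40, 10) [[376.9  16.7]]
(74, 34, 10) [[276.9  26.1]]
(74, -34, 10) [[368.3  25.9]]
(74, 0, 0) [[322.6  25.2]]
(32.1, -30, 50) [[364.9  96.1]]
(-3, -30, 50) [[362.1 143.5]]
```

View pics/c8.png

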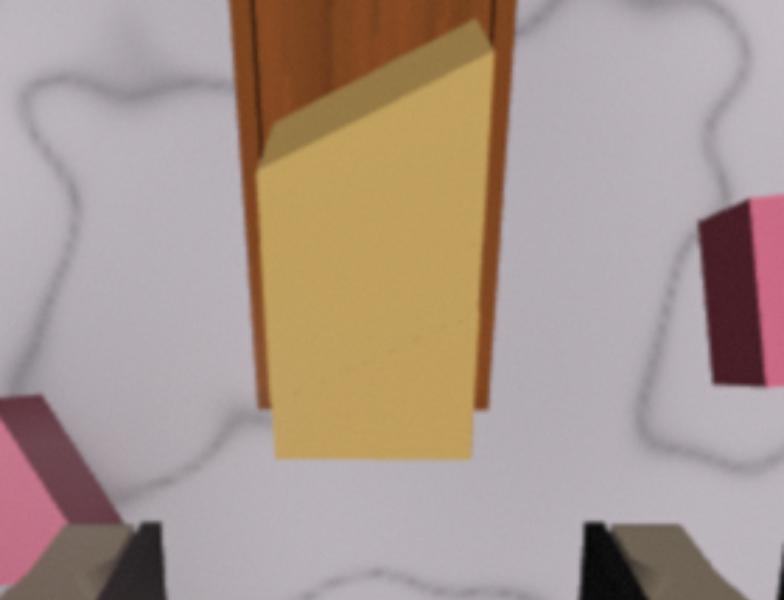

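The third wedge is nested square and flat against the packed pair, with a hairline joint and its thick corner at about (366,79) in the full image. The picture budget is now spent, so from here I check by numbers. First I fix the tray frame and B's actual position from this image.

Run:
```python
from wf import *; from kin import *
c=dict(np.load("w8.npz")); o,R=tray()
def back(u,v,z):
    f=lambda q:wp(c,o+R.apply([q[0],q[1],z]))[0]-[u,v]
    return np.round(least_squares(f,[0,0],x_scale=.01).x*1e3,1)
g=lambda x,y:(190+(x+.5)/2.8-.5,60+(y+.5)/2.8-.5)
print("thick top",back(*g(493,50),.05),"thin top",back(*g(258,170),.05),"low L",back(*g(275,459),.05),"low R",back(*g(471,459),.05))
print("thick bottom",back(*g(476,20),.0)); print("rim low L/R outer z10",back(*g(259,408),.01),back(*g(489,408),.01))
im=cv2.cvtColor(c["image"],cv2.COLOR_BGR2HSV).astype(int)
for u in(300,320,340):
    s=np.where(im[0:80,u,1]>100)[0]; print(u,s.min(), back(u,s.min()-.5,.01))
s=np.where(im[50,230:420,1]>100)[0]+230; print(back(s.min()-.5,50,.01),back(s.max()+.5,50,.01))
```

```text
thick top [ 44.6 -29.8] thin top [14.8 29.8] low L [-75.9  30.1] low R [-75.8 -30.5]
thick bottom [ 43.9 -30.1]
rim low L/R outer z10 [-81.2  39.6] [-81.1 -40.3]
300 19 [78.9 16.6]
320 19 [78.9  1.9]
340 19 [ 78.9 -12.9]
[57.6 39.3] [ 57.5 -39.9]
```

```bash
cat >> wf.py <<'E'
def plan(t,T,n,frm=None):
    "n equal rows: slide and turn fractions"
    p,R=frm or pose(); v=(R.inv()*T).as_rotvec()/n; d=(np.array(t)-p)/n
    print("turn",np.round(v/.08,2))
    for i in range(n):
        print(np.round(R.inv().apply(d)/.15,2).tolist()); R=R*Ro.from_rotvec(v)
E
python3 - <<'E'
from wf import *; from kin import *
p=np.load("tray.npy"); o,R=tray(); p[:3]=o+R.apply([-.00115,0,0]); np.save("tray.npy",p)
A=np.load("w2.npy")[0]
t,T=grasp("high",14,np.r_[A[:2],.04+.11],E("z",A[2])); print(t,T.as_euler("xyz",degrees=True),ik(t,T,np.load("k.npy"),r.get_state()["joints"])[0].round())
plan(t,T,17)
E
```

```text
[0.53481482 0.26439407 0.14156438] [180.          14.         -86.56087784] [ 37.  15. -14. -14. -54. -26.]
turn [-0.   -0.31  0.96]
[-0.01, -0.17, 0.02]
[-0.02, -0.17, 0.02]
[-0.03, -0.17, 0.02]
[-0.04, -0.17, 0.02]
[-0.06, -0.16, 0.02]
[-0.07, -0.16, 0.02]
[-0.08, -0.15, 0.02]
[-0.09, -0.15, 0.02]
[-0.1, -0.14, 0.03]
[-0.11, -0.13, 0.03]
[-0.12, -0.12, 0.03]
[-0.13, -0.11, 0.04]
[-0.13, -0.1, 0.04]
[-0.14, -0.09, 0.04]
[-0.15, -0.08, 0.05]
[-0.15, -0.07, 0.05]
[-0.15, -0.06, 0.05]
```

>>> play_rows(rows=[{"slide":[-0.01,-0.17,0],"delta_rot":[0,-0.31,0.96],"fingers":0.7},{"slide":[-0.02,-0.17,0],"delta_rot":[0,-0.31,0.96],"fingers":0.7},{"slide":[-0.03,-0.17,0],"delta_rot":[0,-0.31,0.96],"fingers":0.7},{"slide":[-0.04,-0.17,0],"delta_rot":[0,-0.31,0.96],"fingers":0.7},{"slide":[-0.06,-0.16,0],"delta_rot":[0,-0.31,0.96],"fingers":0.7},{"slide":[-0.07,-0.16,0],"delta_rot":[0,-0.31,0.96],"fingers":0.7},{"slide":[-0.08,-0.15,0],"delta_rot":[0,-0.31,0.96],"fingers":0.7},{"slide":[-0.09,-0.15,0],"delta_rot":[0,-0.31,0.96],"fingers":0.7}])

```text
time_s: 18.2
tcp_pos: [0.4822, 0.038, 0.1856]
eef_rot: [-175.3, -0.6, -47.9]
contact_force: [0.6, -0.1, -0.2]
gripper_width: 0.0742
gripper_force: 0.0
```

>>> play_rows(rows=[{"slide":[-0.1,-0.14,0],"delta_rot":[0,-0.31,0.96],"fingers":0.7},{"slide":[-0.11,-0.13,0],"delta_rot":[0,-0.31,0.96],"fingers":0.7},{"slide":[-0.12,-0.12,0],"delta_rot":[0,-0.31,0.96],"fingers":0.7},{"slide":[-0.13,-0.11,0.02],"delta_rot":[0,-0.31,0.96],"fingers":0.7},{"slide":[-0.13,-0.1,0.02],"delta_rot":[0,-0.31,0.96],"fingers":0.7},{"slide":[-0.14,-0.09,0.04],"delta_rot":[0,-0.31,0.96],"fingers":0.7},{"slide":[-0.15,-0.08,0.05],"delta_rot":[0,-0.31,0.96],"fingers":0.7},{"slide":[-0.15,-0.07,0.05],"delta_rot":[0,-0.31,0.96],"fingers":0.7}])

```text
time_s: 19.2
tcp_pos: [0.5243, 0.2384, 0.1832]
eef_rot: [-179.2, 12.9, -82.7]
contact_force: [0.9, -0.0, 0.0]
gripper_width: 0.0743
gripper_force: 0.0
```

>>> play_rows(rows=[{"slide":[-0.15,-0.06,0.05],"delta_rot":[0,-0.31,0.96],"fingers":0.7},{"slide":[0,0,0],"delta_rot":[0,0,0],"fingers":0.7}])

```text
time_s: 19.45
tcp_pos: [0.5302, 0.2629, 0.1808]
eef_rot: [179.8, 14.3, -87.0]
contact_force: [-0.7, -0.1, -0.5]
gripper_width: 0.075
gripper_force: 0.0
```

Run:
```python
from wf import *; from kin import *
A=np.load("w2.npy")[0]; c=snap("w9"); u=wp(c,[A[0],A[1],.065]+E("z",A[2]).apply([.005,0,0]))[0]; print(u)
if 5<u[1]<390: A=fit(c,tuple(np.round(u).astype(int)),A); np.save("A.npy",A)
go(*grasp("high",14,np.r_[A[:2],.04+.10],E("z",A[2])))
```

```text
19.45 [0.5302 0.2629 0.1808] [179.77  14.25 -87.  ]
[310.1750167  168.02422949]
fit [0.5344 0.2638 4.1775] cost 0.073 px 2909
slide [ 0.069 -0.032  0.324] turn [-0.02  0.05 -0.23]
```

>>> play_rows(rows=[{"slide":[0.035,-0.016,0.06],"delta_rot":[-0.02,0.05,-0.23],"fingers":0.7},{"slide":[0.034,-0.016,0.06],"delta_rot":[0,0,0],"fingers":0.7},{"slide":[0,0,0.2],"delta_rot":[0,0,0],"fingers":0.7},{"slide":[0,0,0],"delta_rot":[0,0,0],"fingers":0.7}])

```text
time_s: 20.0
tcp_pos: [0.5331, 0.263, 0.1313]
eef_rot: [179.8, 14.0, -86.0]
contact_force: [0.3, 0.5, 1.1]
gripper_width: 0.0743
gripper_force: 0.0
```

Run:
```python
from wf import *; from kin import *
A=np.load("A.npy"); c=snap("w10"); u=wp(c,[A[0],A[1],.065]+E("z",A[2]).apply([.005,0,0]))[0]; print(u)
A=fit(c,tuple(np.round(u).astype(int)),A); np.save("A.npy",A)
go(*grasp("high",14,np.r_[A[:2],.04],E("z",A[2])))
```

```text
20.0 [0.5331 0.263  0.1313] [179.85  13.98 -85.96]
[313.22386453 199.51792271]
fit [0.5341 0.2642 3.961 ] cost 0.065 px 3847
slide [ 0.155 -0.001  0.658] turn [0.01 0.   0.03]
```

>>> play_rows(rows=[{"slide":[0.055,0,0.22],"delta_rot":[0,0,0],"fingers":0.7},{"slide":[0.055,0,0.22],"delta_rot":[0,0,0],"fingers":0.7},{"slide":[0.045,0,0.17],"delta_rot":[0,0,0],"fingers":0.7},{"slide":[0,0,0.02],"delta_rot":[0,0,0],"fingers":0.7},{"slide":[0,0,0],"delta_rot":[0,0,0],"fingers":0.7}])

```text
time_s: 20.68
tcp_pos: [0.5355, 0.265, 0.038]
eef_rot: [-179.8, 14.1, -85.8]
contact_force: [0.2, -0.1, 1.0]
gripper_width: 0.0748
gripper_force: 0.0
```

Run:
```python
from wf import *; from kin import *
A=np.load("A.npy"); print(pose()[0]); go(*grasp("high",14,np.r_[A[:2],.04],E("z",A[2])))
```

```text
[0.53554698 0.26503856 0.0379707 ]
slide [0.011 0.01  0.041] turn [-0.03  0.03  0.04]
```

>>> play_rows(rows=[{"slide":[0.01,0.01,0.038],"delta_rot":[0,0,0],"fingers":0.7},{"slide":[0,0,0],"delta_rot":[0,0,0],"fingers":0.7},{"slide":[0,0,0],"delta_rot":[0,0,0],"fingers":-0.2},{"slide":[0,0,0],"delta_rot":[0,0,0],"fingers":-0.2},{"slide":[0,0,0],"delta_rot":[0,0,0],"fingers":-0.2},{"slide":[0,0,0],"delta_rot":[0,0,0],"fingers":-0.2}], squeeze=18)

```text
time_s: 21.42
tcp_pos: [0.5333, 0.2647, 0.031]
eef_rot: [-179.9, 14.1, -85.9]
contact_force: [-0.9, -0.4, 3.7]
gripper_width: 0.0597
gripper_force: 18.0
```

Run:
```python
from wf import *; from kin import *
A=np.load("A.npy"); p,R=pose(); print(p,R.as_euler("xyz",degrees=True))
yaw=R.as_euler("xyz",degrees=True)[2]+90; W=E("z",yaw)   # gripped ends align to the fingers
rp=R.inv().apply(np.r_[A[:2],.04]-p); rp[1]=0; rR=R.inv()*W
print(rp*1e3,yaw,A[2]); np.savez("relA.npz",p=rp,R=rR.as_matrix())
up=p+[0,0,.17]; t,T=place("high","relA.npz",.0516,.125); print(t,T.as_euler("xyz",degrees=True))
plan(t,T,18,(up,R))
```

```text
[0.53333911 0.26466989 0.03102706] [-179.8751281    14.1198318   -85.86936205]
[-1.69170087  0.         -8.82531256] 4.130637946778464 3.960962866805616
[ 0.52729226 -0.18482196  0.17780788] [-179.8751281   -13.8801682   -12.86922973]
turn [-0.    0.29 -0.89]
[0.16, 0.01, -0.03]
[0.16, 0.03, -0.03]
[0.16, 0.04, -0.02]
[0.16, 0.05, -0.02]
[0.15, 0.06, -0.02]
[0.15, 0.07, -0.01]
[0.15, 0.08, -0.01]
[0.14, 0.09, -0.01]
[0.13, 0.1, -0.0]
[0.12, 0.11, -0.0]
[0.12, 0.12, 0.0]
[0.11, 0.13, 0.0]
[0.1, 0.13, 0.01]
[0.09, 0.14, 0.01]
[0.08, 0.15, 0.01]
[0.07, 0.15, 0.01]
[0.06, 0.16, 0.01]
[0.04, 0.16, 0.02]
```

>>> play_rows(rows=[{"slide":[-0.07,0,-0.28],"delta_rot":[0,0,0],"fingers":-0.2},{"slide":[-0.07,0,-0.28],"delta_rot":[0,0,0],"fingers":-0.2},{"slide":[-0.07,0,-0.28],"delta_rot":[0,0,0],"fingers":-0.2},{"slide":[-0.07,0,-0.28],"delta_rot":[0,0,0],"fingers":-0.2},{"slide":[0.16,0.01,-0.03],"delta_rot":[0,0.29,-0.89],"fingers":-0.2},{"slide":[0.16,0.03,-0.03],"delta_rot":[0,0.29,-0.89],"fingers":-0.2},{"slide":[0.16,0.04,-0.02],"delta_rot":[0,0.29,-0.89],"fingers":-0.2},{"slide":[0.16,0.05,-0.02],"delta_rot":[0,0.29,-0.89],"fingers":-0.2}])

```text
time_s: 22.42
tcp_pos: [0.5305, 0.1641, 0.1975]
eef_rot: [-176.7, 8.2, -69.3]
contact_force: [-0.1, 0.4, -1.3]
gripper_width: 0.0602
gripper_force: 18.0
```

>>> play_rows(rows=[{"slide":[0.15,0.06,-0.02],"delta_rot":[0,0.29,-0.89],"fingers":-0.2},{"slide":[0.15,0.07,-0.01],"delta_rot":[0,0.29,-0.89],"fingers":-0.2},{"slide":[0.15,0.08,-0.01],"delta_rot":[0,0.29,-0.89],"fingers":-0.2},{"slide":[0.14,0.09,-0.01],"delta_rot":[0,0.29,-0.89],"fingers":-0.2},{"slide":[0.13,0.1,0],"delta_rot":[0,0.29,-0.89],"fingers":-0.2},{"slide":[0.12,0.11,0],"delta_rot":[0,0.29,-0.89],"fingers":-0.2},{"slide":[0.12,0.12,0],"delta_rot":[0,0.29,-0.89],"fingers":-0.2},{"slide":[0.11,0.13,0],"delta_rot":[0,0.29,-0.89],"fingers":-0.2}])

```text
time_s: 23.42
tcp_pos: [0.5276, -0.0354, 0.1879]
eef_rot: [-175.7, -4.9, -37.5]
contact_force: [-0.4, 0.5, -0.9]
gripper_width: 0.06
gripper_force: 18.0
```

>>> play_rows(rows=[{"slide":[0.1,0.13,0],"delta_rot":[0,0.29,-0.89],"fingers":-0.2},{"slide":[0.09,0.14,0],"delta_rot":[0,0.29,-0.89],"fingers":-0.2},{"slide":[0.08,0.15,0],"delta_rot":[0,0.29,-0.89],"fingers":-0.2},{"slide":[0.07,0.15,0],"delta_rot":[0,0.29,-0.89],"fingers":-0.2},{"slide":[0.06,0.16,0],"delta_rot":[0,0.29,-0.89],"fingers":-0.2},{"slide":[0.04,0.16,0],"delta_rot":[0,0.29,-0.89],"fingers":-0.2},{"slide":[0,0,0],"delta_rot":[0,0,0],"fingers":-0.2}])

```text
time_s: 24.3
tcp_pos: [0.5242, -0.1858, 0.1905]
eef_rot: [-179.8, -13.9, -13.3]
contact_force: [0.1, 0.4, -1.2]
gripper_width: 0.0598
gripper_force: 18.0
```

Run:
```python
from wf import *; from kin import *
inslot("high","relA.npz"); go(*place("high","relA.npz",.0516,.095)); c=snap("w11"); print(r.get_state()["joints"].round(1),r.get_state()["gripper_width"])
# held wedge: predicted corners vs the yellow mask
a,B=rel("relA.npz"); p,R=c["p"],Ro.from_euler("xyz",c["e"],degrees=True)
V3=np.array([[x,y,z] for z in(-25,25) for x,y in((30,-17.5),(30,32.5),(-30,2.5),(-30,-17.5))])/1e3
print(np.round(wp(c,p+R.apply(a+B.apply(V3)))).tolist())
im=cv2.cvtColor(c["image"],cv2.COLOR_BGR2HSV).astype(int)
m=(abs(im[...,0]-21)<5)&(im[...,1]>90)&(im[...,2]>90); 
for v in range(150,290,10):
    s=np.where(m[v,200:440])[0]+200; print(v,(s.min(),s.max(),len(s)) if len(s) else None,end=" ")
```

```text
wedge mid in tray mm [ 55.1  -1.7 137.5] rot err deg [-0.01  0.08 -0.37]
slide [ 0.047 -0.011  0.281] turn [-0.   -0.   -0.08]
24.3 [ 0.5242 -0.1858  0.1905] [-179.77  -13.89  -13.25]
[  3.3   2.8 -30.9   5.4 -43.   69.9] 0.05968942427321952
[[265.0, 217.0], [272.0, 288.0], [377.0, 248.0], [380.0, 217.0], [246.0, 286.0], [258.0, 365.0], [393.0, 321.0], [399.0, 286.0]]
150 None 160 None 170 None 180 (np.int64(338), np.int64(358), 21) 190 (np.int64(315), np.int64(360), 46) 200 (np.int64(293), np.int64(361), 69) 210 (np.int64(286), np.int64(361), 76) 220 (np.int64(264), np.int64(381), 118) 230 (np.int64(261), np.int64(384), 124) 240 (np.int64(258), np.int64(386), 129) 250 (np.int64(255), np.int64(390), 136) 260 (np.int64(252), np.int64(393), 142) 270 (np.int64(250), np.int64(395), 146) 280 (np.int64(247), np.int64(398), 152)
```

>>> play_rows(rows=[{"slide":[0.024,-0.006,0.14],"delta_rot":[0,0,-0.08],"fingers":-0.2},{"slide":[0.023,-0.005,0.14],"delta_rot":[0,0,0],"fingers":-0.2},{"slide":[0,0,0],"delta_rot":[0,0,0],"fingers":-0.2},{"slide":[0,0,0],"delta_rot":[0,0,0],"fingers":-0.2}])

```text
time_s: 24.85
tcp_pos: [0.5423, -0.1864, 0.1524]
eef_rot: [-179.9, -13.9, -12.8]
contact_force: [-0.1, -0.1, 0.1]
gripper_width: 0.0599
gripper_force: 18.0
```

Run:
```python
from wf import *; from kin import *
inslot("high","relA.npz"); go(*place("high","relA.npz",.0516,.06)); c=snap("w12")
a,B=rel("relA.npz"); p,R=c["p"],Ro.from_euler("xyz",c["e"],degrees=True)
print("pred flat bottom",np.round(wp(c,p+R.apply(a+B.apply(np.array([[30,-17.5,-25],[-30,-17.5,-25]])/1e3))),1).tolist())
o,Rt=tray(); print("pred rim outer/inner",[np.round(wp(c,o+Rt.apply([x,0,.01]))[0],1).tolist() for x in(.08,.074)])
w=c["image"].astype(int)
for u in(290,340): print(u,[(v,w[v,u].tolist()) for v in range(100,236,3)])
```

```text
wedge mid in tray mm [52.9  1.8 95.5] rot err deg [-0.06 -0.06  0.08]
slide [0.049 0.013 0.232] turn [-0.01 -0.01  0.02]
24.85 [ 0.5423 -0.1864  0.1524] [-179.86  -13.94  -12.78]
pred flat bottom [[264.5, 216.8], [380.5, 216.7]]
pred rim outer/inner [[325.5, 154.3], [325.5, 162.8]]
290 [(100, [180, 174, 180]), (103, [184, 177, 184]), (106, [187, 181, 187]), (109, [188, 181, 188]), (112, [187, 181, 189]), (115, [187, 180, 187]), (118, [188, 181, 186]), (121, [186, 179, 186]), (124, [187, 179, 187]), (127, [188, 182, 188]), (130, [186, 180, 186]), (133, [184, 178, 184]), (136, [185, 179, 185]), (139, [187, 180, 186]), (142, [184, 177, 183]), (145, [110, 119, 146]), (148, [33, 63, 115]), (151, [33, 62, 115]), (154, [34, 60, 112]), (157, [39, 74, 130]), (160, [38, 72, 128]), (163, [38, 72, 128]), (166, [42, 74, 129]), (169, [41, 72, 127]), (172, [43, 73, 129]), (175, [41, 72, 126]), (178, [43, 74, 127]), (181, [43, 74, 127]), (184, [42, 77, 130]), (187, [43, 78, 135]), (190, [45, 78, 133]), (193, [42, 77, 131]), (196, [45, 78, 134]), (199, [43, 77, 133]), (202, [43, 76, 131]), (205, [40,
[... 598 characters left out ...]
83]), (145, [125, 134, 156]), (148, [35, 68, 122]), (151, [35, 66, 119]), (154, [33, 63, 115]), (157, [37, 73, 129]), (160, [37, 73, 129]), (163, [38, 74, 132]), (166, [39, 79, 142]), (169, [39, 79, 143]), (172, [38, 78, 138]), (175, [39, 77, 138]), (178, [41, 78, 140]), (181, [38, 76, 137]), (184, [37, 76, 137]), (187, [36, 75, 136]), (190, [39, 76, 136]), (193, [37, 75, 134]), (196, [36, 74, 135]), (199, [34, 73, 133]), (202, [36, 74, 133]), (205, [64, 111, 149]), (208, [72, 124, 153]), (211, [72, 125, 154]), (214, [74, 127, 155]), (217, [79, 137, 166]), (220, [79, 136, 167]), (223, [78, 137, 165]), (226, [79, 138, 166]), (229, [76, 136, 164]), (232, [78, 137, 166]), (235, [77, 134, 164])]
```

>>> play_rows(rows=[{"slide":[0.02,0.013,0.08],"delta_rot":[0,0,0],"fingers":-0.2},{"slide":[0.015,0,0.07],"delta_rot":[0,0,0],"fingers":-0.2},{"slide":[0.012,0,0.07],"delta_rot":[0,0,0],"fingers":-0.2},{"slide":[0,0,0],"delta_rot":[0,0,0],"fingers":-0.2},{"slide":[0,0,0],"delta_rot":[0,0,0],"fingers":-0.2}])

```text
time_s: 25.52
tcp_pos: [0.5561, -0.192, 0.1214]
eef_rot: [-179.9, -13.9, -12.8]
contact_force: [-0.1, -0.2, -1.5]
gripper_width: 0.0599
gripper_force: 18.0
```

Run:
```python
from wf import *; from kin import *
inslot("high","relA.npz"); go(*place("high","relA.npz",.0515,.032)); print(r.get_state()["contact_force"])
```

```text
wedge mid in tray mm [51.3 -0.6 61.3] rot err deg [-0.03 -0.04  0.07]
slide [ 0.049 -0.003  0.189] turn [-0.01 -0.01  0.02]
[-0.09026966 -0.23901129 -1.53079407]
```

>>> play_rows(rows=[{"slide":[0.017,-0.003,0.065],"delta_rot":[0,0,0],"fingers":-0.2},{"slide":[0.016,0,0.062],"delta_rot":[0,0,0],"fingers":-0.2},{"slide":[0.016,0,0.062],"delta_rot":[0,0,0],"fingers":-0.2},{"slide":[0,0,0],"delta_rot":[0,0,0],"fingers":-0.2},{"slide":[0,0,0],"delta_rot":[0,0,0],"fingers":-0.2}])

```text
time_s: 26.15
tcp_pos: [0.5698, -0.1945, 0.0957]
eef_rot: [-179.9, -13.9, -12.8]
contact_force: [0.3, 0.2, -1.4]
gripper_width: 0.0598
gripper_force: 18.0
```

Run:
```python
from wf import *; from kin import *
inslot("high","relA.npz"); go(*place("high","relA.npz",.0515,.025)); print(tray()[1].inv().apply(r.get_state()["contact_force"]))
```

```text
wedge mid in tray mm [51.6  0.  32. ] rot err deg [-0.04 -0.05  0.07]
slide [0.011 0.    0.046] turn [-0.01 -0.01  0.02]
[-0.45869003  0.23941889 -1.29912346]
```

>>> play_rows(rows=[{"slide":[0.008,0,0.034],"delta_rot":[0,0,0],"fingers":-0.2},{"slide":[0,0,0],"delta_rot":[0,0,0],"fingers":-0.2},{"slide":[0.003,0,0.012],"delta_rot":[0,0,0],"fingers":-0.2},{"slide":[0,0,0],"delta_rot":[0,0,0],"fingers":-0.2}])

```text
time_s: 26.65
tcp_pos: [0.5728, -0.1951, 0.0903]
eef_rot: [-179.9, -13.9, -12.8]
contact_force: [-5.2, 3.8, 7.4]
gripper_width: 0.0601
gripper_force: 18.0
```

Run:
```python
from wf import *; from kin import *
inslot("high","relA.npz"); print(tray()[1].inv().apply(r.get_state()["contact_force"]))
```

```text
wedge mid in tray mm [51.7  0.1 25.8] rot err deg [-0.07 -0.06  0.07]
[-1.74192503  2.51917584  9.31495785]
```

>>> play_rows(rows=[{"slide":[0.001,0,0.006],"delta_rot":[0,0,0],"fingers":-0.2},{"slide":[0,0,0],"delta_rot":[0,0,0],"fingers":-0.2},{"slide":[0,0,-0.004],"delta_rot":[0,0,0],"fingers":0.4},{"slide":[0,0,0],"delta_rot":[0,0,0],"fingers":0.6},{"slide":[0,0,0],"delta_rot":[0,0,0],"fingers":0.7},{"slide":[-0.03,0,-0.12],"delta_rot":[0,0,0],"fingers":0.7},{"slide":[-0.06,0,-0.25],"delta_rot":[0,0,0],"fingers":0.7},{"slide":[-0.1,0,-0.3],"delta_rot":[0,0,0],"fingers":0.7}])

```text
time_s: 27.65
tcp_pos: [0.5216, -0.1839, 0.1811]
eef_rot: [-179.9, -13.9, -12.8]
contact_force: [0.5, 0.2, 1.4]
gripper_width: 0.0746
gripper_force: 0.0
```

>>> play_rows(rows=[{"slide":[-0.3,0,-0.1],"delta_rot":[0,0,0],"fingers":0.7},{"slide":[-0.3,0,0],"delta_rot":[0,0,0],"fingers":0.7},{"slide":[0,0,0],"delta_rot":[0,0,0],"fingers":0.7}])

```text
time_s: 28.02
tcp_pos: [0.4302, -0.1637, 0.173]
eef_rot: [-179.8, -13.9, -12.8]
contact_force: [0.8, 0.8, -1.0]
gripper_width: 0.0745
gripper_force: 0.0
```

Run:
```python
from wf import *
c=snap("w13"); o,R=tray()
P=lambda X:wp(c,o+R.apply(np.array(X)/1e3))
# rectify tray plane z=50 (tops): 4 px/mm..., x -90..95 down the rows, y +-50
def rect(z,f=2):
    ys,xs=np.meshgrid(np.arange(50,-50,-1/f),np.arange(95,-90,-1/f)); X=np.c_[xs.ravel(),ys.ravel(),np.full(xs.size,z)]
    q=wp(c,o+R.apply(X/1e3)).astype(np.float32).reshape(*xs.shape,2); return cv2.remap(c["image"],q[...,0],q[...,1],cv2.INTER_CUBIC)
m=rect(50); h=cv2.cvtColor(m,cv2.COLOR_BGR2HSV).astype(int)
y=(h[...,2]>150)&(abs(h[...,0]-21)<5)&(h[...,1]>80)
print("V at packed top",h[int((95+40)*2),100])
for x in range(80,-81,-8):
    i=int((95-x)*2); s=np.where(abs(h[i,:,0]-21)<5)[0]; s=s[h[i,s,1]>80]
    print(x,(50-s.min()/2,50-s.max()/2,len(s)/2) if len(s) else None, h[i,40::40,2].tolist())
for yy in(-25,-15,0,15,25):
    j=int((50-yy)*2); print(yy,"V along x from 78 to 5:",h[34:180:3,j,2].tolist())
```

```text
28.02 [ 0.4302 -0.1637  0.173 ] [-179.81  -13.94  -12.8 ]
V at packed top [ 20 131 189]
80 None [0, 0, 0, 0]
72 None [123, 108, 131, 108]
64 (np.float64(30.0), np.float64(-30.0), 60.5) [175, 197, 195, 171]
56 (np.float64(30.0), np.float64(-30.0), 60.5) [177, 196, 194, 176]
48 (np.float64(30.0), np.float64(-27.5), 58.0) [176, 193, 193, 108]
40 (np.float64(30.0), np.float64(-30.0), 60.5) [175, 194, 169, 163]
32 (np.float64(30.0), np.float64(-30.0), 60.5) [174, 194, 192, 166]
24 (np.float64(30.0), np.float64(-30.0), 60.5) [177, 193, 192, 162]
16 (np.float64(30.0), np.float64(-30.0), 60.5) [155, 193, 191, 164]
8 (np.float64(30.0), np.float64(-30.0), 60.5) [177, 192, 192, 162]
0 (np.float64(30.0), np.float64(-30.0), 60.5) [175, 191, 191, 164]
-8 (np.float64(30.5), np.float64(-29.5), 60.5) [185, 191, 191, 154]
-16 (np.float64(30.5), np.float64(-29.5), 60.5) [182, 189, 192, 152]
-24 (np.float64(30.5), np.float64(-30.0), 61.0) [183, 192, 192, 159]
-32 (np.float64(30.5), np.float64(-30.0), 61.0) [186, 190, 189, 171]
-40 (np.float64(30.5), np.float64(-30.0), 61.0) [181, 189, 191, 171]
-48 (np.
[... 943 characters left out ...]
6, 192, 194, 194, 194, 195, 193, 192, 193, 192, 192, 191, 190, 152, 147, 150, 190, 193, 192, 192, 189, 191, 192, 191, 192, 191, 191, 192, 191, 192, 190, 193, 192]
15 V along x from 78 to 5: [0, 0, 128, 123, 124, 171, 197, 196, 194, 198, 197, 196, 195, 196, 195, 196, 194, 195, 195, 194, 195, 195, 192, 195, 195, 193, 193, 194, 194, 194, 194, 191, 193, 190, 151, 148, 149, 190, 191, 191, 191, 192, 191, 192, 193, 192, 192, 192, 194]
25 V along x from 78 to 5: [0, 0, 127, 132, 135, 170, 196, 197, 196, 196, 196, 195, 195, 196, 196, 195, 195, 194, 194, 197, 194, 193, 194, 194, 194, 193, 194, 194, 194, 194, 192, 193, 193, 193, 192, 193, 194, 164, 146, 149, 178, 191, 190, 192, 192, 193, 193, 192, 192]
```

The rectified wrist image shows all four tops coplanar at 50 mm, ends aligned at y ±30, the outer flat edge parallel to the upper wall, and a uniform ~4 mm seam (3 mm in the nominal layout). I'm handing in.

```bash
python3 -c "
from plant import r
print(r.close_job())"
```

```text
the job is handed in; nothing more can be done
None
```

I packed both loose wedges into the upper tray head to tail with the two already there, standing flat, and handed the job in at about 28 s. An even seam of about 4 mm remains between the last two, where the slot positions leave 3 mm; no verdict came back.

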